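# Run the smartwatch check on the repair bench

### The job

Set every smartwatch lying on the bench squarely on a pad of its own on the grey charging plate; then, with all of them on their pads, use the plastic stylus from the blue mat to push the tester's recessed button gently all the way in and keep it in for a good second. After that put all the watches flat in the white tray and lay the stylus back on the blue mat. The glass cracks under a firm grip, so squeeze the watches only lightly (under 35 N), push the button with less than 20 N, and leave everything else on the bench where it is.

Things in the scene. Friction and masses are not known exactly. Their poses are not given: they have to be found in the camera images.
- watch0: strapless smartwatch: flat aluminium case, black glass on one face, 44 x 38 x 12 mm (x, y, z), 45 g; origin at the middle of the case (6 mm above what it lies on), z through the glass. Three or four of the four are there (absent: None), flat on the bench. Fragile: never grip with over 35 N (contact forces of both fingers added stay under 100 N)
- watch1: strapless smartwatch: flat aluminium case, black glass on one face, 44 x 38 x 12 mm (x, y, z), 45 g; origin at the middle of the case (6 mm above what it lies on), z through the glass. Three or four of the four are there (absent: None), flat on the bench. Fragile: never grip with over 35 N (contact forces of both fingers added stay under 100 N)
- watch2: strapless smartwatch: flat aluminium case, black glass on one face, 44 x 38 x 12 mm (x, y, z), 45 g; origin at the middle of the case (6 mm above what it lies on), z through the glass. Three or four of the four are there (absent: None), flat on the bench. Fragile: never grip with over 35 N (contact forces of both fingers added stay under 100 N)
- watch3: strapless smartwatch: flat aluminium case, black glass on one face, 44 x 38 x 12 mm (x, y, z), 45 g; origin at the middle of the case (6 mm above what it lies on), z through the glass. Three or four of the four are there (absent: None), flat on the bench. Fragile: never grip with over 35 N (contact forces of both fingers added stay under 100 N)
- plate: the grey charging plate, a flat slab 280 x 100 x 8 mm (x, y, z) fixed to the bench; origin at the centre of its underside, top at z = 8 mm, x along its length. Four pads in a row, 70 mm apart along x, each marked by a white rectangle 50 x 43 mm with a white disc, level with the top. A watch is square when its long side lies along the plate's x, either way round
- pad0 (a point): centre of pad 0 on the plate's top face, at -105 mm along the plate's x; one watch to a pad
- pad1 (a point): centre of pad 1 on the plate's top face, at -35 mm along the plate's x; one watch to a pad
- pad2 (a point): centre of pad 2 on the plate's top face, at 35 mm along the plate's x; one watch to a pad
- pad3 (a point): centre of pad 3 on the plate's top face, at 105 mm along the plate's x; one watch to a pad
- tester: the tester, a black box 70 x 90 x 62 mm (x, y, z) fixed to the bench; origin at the centre of its underside. Its front looks along its own -x (roughly world +y) and carries an aluminium collar, 28 mm square, 12 mm proud, with a 14 mm square opening, its axis along the tester's x, 40 mm above the bench. The white button, 12 mm across, sits inside, 7 mm behind the mouth
- mouth (a point): centre of the mouth of the tester's collar, 40 mm above the bench; the button's face is 7 mm further in along the tester's +x, the way it is pushed
- start (a joint): the button: 0 m out, 0.005 m fully in (pushing it counts as in beyond 0.004); sprung, it takes 0.8 N to start and 4 N fully in, and comes back out when released
- stylus: the plastic stylus, 140 mm long, 30 g, lying along its own x: a square black handle 14 x 14 mm, x = -70 to 10 mm, then a round grey rod of 6 mm diameter on the same axis, its tip at x = 70 mm. Origin halfway along the axis, 7 mm above what the handle lies on. It starts on the blue mat, tip roughly to world -y. It may be gripped firmly
- stylus_grip (a point): middle of the stylus handle, on its axis, the place to grip across its 14 mm; 100 mm behind the tip
- stylus_tip (a point): centre of the stylus tip's end face, on the axis
- mat: the thin blue mat, 80 x 160 x 3 mm (x, y, z), fixed; origin at the centre of its underside. The stylus belongs here, its middle over the mat, lying flat
- tray: the white tray for finished watches, 240 x 150 x 18 mm outside (x, y, z), walls and floor 5 mm, fixed; origin at the centre of its underside. It takes four watches in a row along its x, in any order
- flux_jar: bystander: a small jar, 28 mm across, 34 mm high, close to the robot; origin under its centre
- spool: bystander: a solder spool standing on end, 50 mm across, 46 mm high; origin under its centre
- spray: bystander: a spray can, 56 mm across, 170 mm high; origin under its centre
- holder: bystander: a low steel circuit-board holder, 55 x 100 x 12 mm, beyond the blue mat; origin under its centre
- board: bystander: a small blue circuit board, 60 x 35 x 4 mm, close to the robot; origin under its centre
- meter: bystander: a green multimeter lying on its back, 80 x 165 x 40 mm; origin under its centre
Not all that is in view belongs to the job. What is shaped like the watch3 but green or yellow is not meant.

How it is judged:
By the outcome, as a careful person would: the job done as asked, in the order asked, and still so for the second after the job is handed in, with the robot touching nothing.
Of watch0, watch1, watch2, watch3 only 3 to 4 are there at a start; the rules pass over those that are not, and their reading is None.
At some moment in a run one of watch0, watch1, watch2, watch3, stylus may be knocked a few centimetres aside while the robot is not near it.
Once in a run the grip may slacken for a moment while it holds something.
It also fails if it takes over 210 s, if anything falls off the work surface, if the arm or the gripper's body presses on something with over 40 N, if the wrist force passes 120 N, or if a joint passes its speed limit or range.

### The arm

A 6-joint arm with a two-finger parallel gripper is mounted at the origin on the work surface. World frame = base frame: x ahead of the robot, y to its left, z up, the work surface at z = 0. Lengths are in m, angles in degrees, forces in N, time in s.
With the tool pointing down it reaches from about 0.375 to 0.9 m from the base axis. Payload 3.1 kg.
Tool frame: the origin (TCP) lies at the very end of the fingers, on their centre line; the grasp point (between the pads) lies 19 mm behind it; z points along the fingers, y is the line along which they close (so a half turn about z gives the same grasp; the last joint's range is limited). The gripper opens to 87 mm and grips with 3 to 60 N. Pads are 19 mm wide; open, the fingers measure 117 mm over their backs; the gripper's body (75 mm by 190 mm) begins 51 mm behind the grasp point.
Start: joints at [61.335, 30.224, 82.088, -0, 67.689, -10.227], TCP at [0.198, 0.593, 0.195] pointing down, gripper open.
Joint ranges: [-176.69, 176.69], [-43.24, 126.21], [12.49, 139.97], [-82, 262], [0, 151.66], [-163.58, 163.58]. Speed limits (degrees/s): [159.86, 159.86, 180, 180, 180, 180].

### API

Orientations are given as a 3x3 rotation matrix whose columns are the frame's x, y, z axes.
In Python, from rig import readout, viewer, ticket gives the robot as it stands.
- The arm moves only by the tool send_rows, never from a script. Its argument "moves" is a list of rows, each a list of 6 numbers: the shift along the tool's x, y, z in units of 250 mm (1.0 is 250 mm), then the turn, a rotation vector about the tool's x, y, z in units of 90 degrees (1.0 is 90 degrees). A call has 1 to 12 rows; each row is the pose to reach, as a shift and turn from the pose commanded when the call began, along the tool's axes at that moment; what a row does not reach only later rows make up. A row lasts 1/10 s, in which the tool goes at most 50 mm and 8.59 degrees, less where a joint would pass 70% of its speed; a pose out of reach is approached as far as the arm can. A call with a number of a shift or a turn outside -1 to 1 is refused whole. A call with a gripper value outside its range is refused whole. "grip" is the opening, from 0 (shut) to 1 (fully open), set as the call begins (left out, the last holds). The fingers move at their own pace and stop on an object; the grip force is fixed at half the most. Time passes only in rows, so rows that repeat a pose let the fingers close. It gives the time, the measured TCP pose, the force, the opening and the grip force at its end, in the units of the state.
- readout.read_state(): the state, without advancing time (a new reading comes with each control period).
- viewer.capture(name): name is "scene" or "top" or "wrist"; returns (picture, depth): 420x560x3 uint8, red, green, blue; 420x560 float32, m along the optical axis (not along the pixel's ray), 0 where there is no reading.
- viewer.camera_info(name): a dict with "fx", "fy", "cx", "cy" (pixels), "R" (3x3) and "t" (3): a world point X has camera coordinates R X + t; the wrist camera has in their place "tool_from_camera" (4x4, takes a point from camera to tool coordinates, whose origin is the TCP and whose axes are the flange's). Camera axes: x right, y down, z forward; pixel columns grow to the right and rows downward; lengths in m; the calibration is good to about 2 mm. A picture is of the moment at which its call begins: read the wrist's pose just before it. camera_info takes no time and is no camera call.
- ticket.hand_in(): hands the job in; it is judged then, once.
The state is a dict: "time_s": time; "joint_positions": joint angles; "qvel": joint speeds; "tau": joint torques, N m; "position": TCP position; "tcp_rot": TCP orientation; "force": force on the tool from outside, world axes, zero at the start; "moment": the same for the moment, N m; "opening": opening from 0.0 (shut) to 1.0 (fully open); "grasp_force": force on a finger pad.
Only numpy, scipy, OpenCV 4.12 (cv2) and the standard library are available. Lean on these libraries where they do the work, as an engineer would, in place of code of your own. Each camera call takes 0.05 s, during which the arm holds its last target. There are 200 camera calls.

## Working session

There is one attempt and no reset: what is moved stays moved. The work goes in short steps, Python scripts to look and compute and a tool call to move; the robot and the scene stay as the last step left them, time stands still between calls to the robot, and variables do not carry over. Pictures are saved under pics/ and viewed, at most 14 in all, crops included, and the job is handed in when it is done.

Besides the shell and the picture viewer there is one more tool, called after "Call:" by a JSON object that holds its "name" and its "arguments", one argument or row to a line. send_rows: Moves the arm, as the interface text tells. Shifts and turns lie within -1 to 1; 1 stands for 250 mm of shift or 90 degrees of turn. Its arguments: {"type":"object","properties":{"moves":{"type":"array"},"grip":{"type":"number"}},"required":["moves"]}

```bash
ls; mkdir -p pics
python3 - <<'E'
from rig import readout, viewer
import cv2,numpy as np
s=readout.read_state();print(s)
for n in ("scene","top","wrist"):
    p,d=viewer.capture(n);cv2.imwrite(f"pics/{n}0.png",p[:,:,::-1]);np.save(f"pics/{n}0.npy",d);print(n,viewer.camera_info(n))
E
```

```text
pics
{'time_s': 0.0, 'joint_positions': array([ 6.13361702e+01,  3.02774807e+01,  8.21554891e+01, -1.48560979e-03,
        6.76892739e+01, -1.02265056e+01]), 'qvel': array([ 0.00767648, -0.05668969,  0.04845862, -0.01269465, -0.04021321,
        0.02060965]), 'tau': array([ 3.59938786e-04, -4.40048790e+01, -1.76591098e+01,  6.32429682e-02,
        5.83413674e-02, -1.78048581e-04]), 'position': array([0.19725663, 0.5922298 , 0.19379261]), 'tcp_rot': array([[-9.48673130e-01,  3.16256679e-01, -1.00235237e-03],
       [ 3.16258068e-01,  9.48671327e-01, -1.88358991e-03],
       [ 3.55205058e-04, -2.10391316e-03, -9.99997724e-01]]), 'force': array([0.29451864, 0.47215616, 0.5747948 ]), 'moment': array([ 0.04640011, -0.00278369,  0.00458002]), 'grasp_force': 0.0, 'opening': 0.9997326737222174}
scene {'fx': 440.9865115639027, 'fy': 440.9865115639027, 'cx': 283.71811370936274, 'cy': 208.77756982269884, 'R': array([[ 0.43838811,  0.89878005, -0.00320704],
       [ 0.54037624, -0.26642131, -0.79813107],
       [-0.71819871,  0.34815816, -0.60247531]]), 't': array([-0.244366  , -0.24935492,  1.89954319])}
top {'fx': 517.3932572192189, 'fy': 517.3932572192189, 'cx': 261.98028428899704, 'cy': 209.14407499665177, 'R': array([[-0.00908386, -0.99971825, -0.02192975],
       [-0.99551226,  0.01110715, -0.09397855],
       [ 0.09419565,  0.02097765, -0.99533267]]), 't': array([0.01695198, 0.57059057, 1.32397444])}
wrist {'fx': 321.1810625829787, 'fy': 321.1810625829787, 'cx': 277.22104299266175, 'cy': 203.12862171433267, 'tool_from_camera': array([[ 1.23134065e-03, -9.63405280e-01, -2.68046171e-01,
         7.31886238e-02],
       [ 9.99999223e-01,  1.23831677e-03,  1.43030534e-04,
         3.83158523e-04],
       [ 1.94129696e-04, -2.68046139e-01,  9.63406056e-01,
        -1.90362358e-01],
       [ 0.00000000e+00,  0.00000000e+00,  0.00000000e+00,
         1.00000000e+00]])}
```

View pics/top0.png

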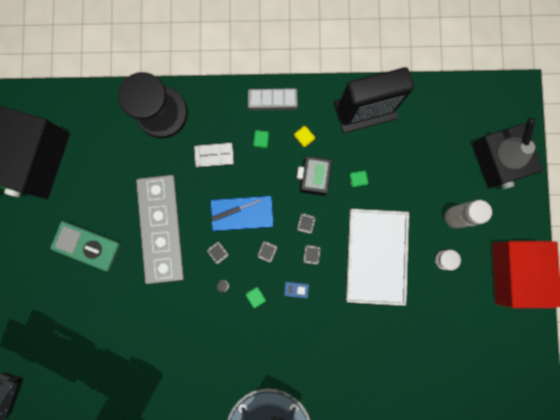

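View pics/scene0.png

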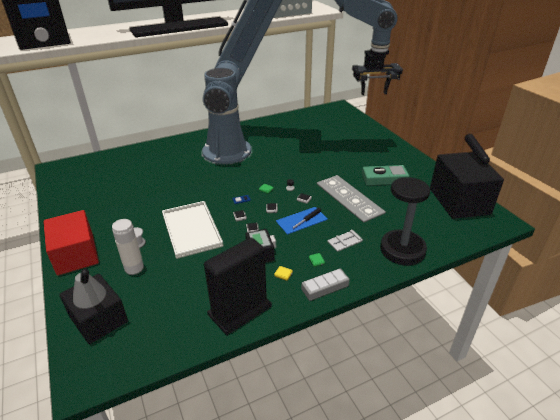

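Top view: four dark squares at (218,253), (267,252), (306,223) and (312,255) look like the watches, the green and yellow ones are decoys. The plate is at (160,230), mat and stylus at (242,213), the tester at (316,175) with its collar at (300,173), and the tray at (378,257). The flux jar is at (223,286).

```bash
cat > h.py <<'E'
import numpy as np,cv2
from rig import readout,viewer
from scipy.spatial.transform import Rotation as Ro
def cam(n,s=None):
    """fx.. plus world_from_camera R,c"""
    i=viewer.camera_info(n)
    if n=="wrist":
        T=np.eye(4);T[:3,:3]=s['tcp_rot'];T[:3,3]=s['position'];W=T@i['tool_from_camera'];return i,W[:3,:3],W[:3,3]
    return i,i['R'].T,-i['R'].T@i['t']
def ray(C,uv):
    i,R,c=C;uv=np.atleast_2d(np.float64(uv))
    d=np.c_[(uv[:,0]-i['cx'])/i['fx'],(uv[:,1]-i['cy'])/i['fy'],np.ones(len(uv))]
    return d@R.T
def plane(C,uv,z):
    d=ray(C,uv);return C[2]+d*((z-C[2][2])/d[:,2])[:,None]
def depthpt(C,uv,d):
    uv=np.atleast_2d(uv);z=np.array([d[int(round(v)),int(round(u))] for u,v in uv]);return C[2]+ray(C,uv)*z[:,None]
def tri(C1,u1,C2,u2):
    a=ray(C1,u1)[0];b=ray(C2,u2)[0];A=np.c_[a,-b];k=np.linalg.lstsq(A,C2[2]-C1[2],rcond=None)[0]
    p=C1[2]+a*k[0];q=C2[2]+b*k[1];return (p+q)/2,np.linalg.norm(p-q)
def move(p,yaw):
    """shift/turn from the present pose to p with tool down, tool y at yaw deg (mod 180) -> row units"""
    s=readout.read_state();R=s['tcp_rot'];best=None
    for k in (0,180):
        a=np.radians(yaw+k);y=np.array([np.cos(a),np.sin(a),0]);z=np.array([0,0,-1.]);Rt=np.c_[np.cross(y,z),y,z]
        r=Ro.from_matrix(R.T@Rt).as_rotvec(degrees=True)
        if best is None or np.linalg.norm(r)<np.linalg.norm(best):best=r
    return np.round(R.T@(np.array(p)-s['position'])/.25,4),np.round(best/90,4)
E
python3 - <<'E'
from h import *
C=cam("top")
for n,uv,z in [("w",(218,253),.012),("w",(267,252),.012),("w",(306,223),.012),("w",(312,255),.012),("jar",(223,286),.03),("pad0?",(155,190),.008),("pad3?",(163,268),.008),("mat",(242,213),.003),("tray",(378,257),.01),("collar",(300,173),.04),("board",(296,290),.004),("meter",(85,245),.04),("testerfar",(330,175),.06)]:
    print(n,np.round(plane(C,uv,z)[0],3))
print(move((.47,.1,.30),90))
E
```

```text
w [0.458 0.128 0.012]
w [ 0.459 -0.001  0.012]
w [ 0.534 -0.104  0.012]
w [ 0.45  -0.118  0.012]
jar [0.373 0.113 0.03 ]
pad0? [0.627 0.297 0.008]
pad3? [0.42  0.273 0.008]
mat [0.563 0.065 0.003]
tray [ 0.444 -0.29   0.01 ]
collar [ 0.663 -0.089  0.04 ]
board [ 0.36  -0.075  0.004]
meter [0.481 0.47  0.04 ]
testerfar [ 0.653 -0.164  0.06 ]
(array([-1.6574, -1.5242, -0.4221]), array([-0.001 , -0.0004, -0.2049]))
```

Call:
{"name": "send_rows", "arguments": {
  "moves": [
    [-0.83,-0.76,-0.42,0,0,-0.205],
    [-0.83,-0.76,-0.42,0,0,-0.205],
    [-0.83,-0.76,-0.42,0,0,-0.205],
    [-0.83,-0.76,-0.42,0,0,-0.205],
    [-0.83,-0.76,-0.42,0,0,-0.205],
    [-0.83,-0.76,-0.42,0,0,-0.205],
    [-0.83,-0.76,-0.42,0,0,-0.205],
    [-0.83,-0.76,-0.42,0,0,-0.205]
  ],
  "grip": 0.62
}}

```text
time_s: 0.95
position: [0.3349, 0.3465, 0.3001]
tcp_rot: [[-1.0, 0.003, 0.0], [0.003, 1.0, 0.001], [-0.0, 0.001, -1.0]]
force: [-0.5, 1.6, -1.2]
opening: 0.62
grasp_force: 0.0
```

Run:
```python
from h import *
print(move((.47,.1,.30),90)); s=readout.read_state();print(s['position'],s['opening'])
p,d=viewer.capture("wrist");cv2.imwrite("pics/wA.png",p[:,:,::-1]);np.savez("pics/wA.npz",p=p,d=d,R=s['tcp_rot'],t=s['position'])
```

```text
(array([-5.432e-01, -9.844e-01, -6.000e-04]), array([ 0.0007,  0.0002, -0.0018]))
[0.33488615 0.34648648 0.30006026] 0.6195130729083856
```

Call:
{"name": "send_rows", "arguments": {
  "moves": [
    [-0.54,-0.98,0,0,0,0],
    [-0.54,-0.98,0,0,0,0],
    [-0.54,-0.98,0,0,0,0],
    [-0.54,-0.98,0,0,0,0],
    [-0.54,-0.98,0,0,0,0],
    [-0.54,-0.98,0,0,0,0],
    [-0.54,-0.98,0,0,0,0],
    [-0.54,-0.98,0,0,0,0]
  ]
}}

```text
time_s: 1.8
position: [0.4688, 0.1033, 0.2986]
tcp_rot: [[-1.0, -0.001, -0.003], [-0.001, 1.0, 0.001], [0.003, 0.001, -1.0]]
force: [1.3, 0.4, 0.0]
opening: 0.62
grasp_force: 0.0
```

Run:
```python
from h import *
s=readout.read_state();print(s['position'],np.abs(s['qvel']).max())
p,d=viewer.capture("wrist");cv2.imwrite("pics/wB.png",p[:,:,::-1]);np.savez("pics/wB.npz",p=p,d=d,R=s['tcp_rot'],t=s['position'])
```

```text
[0.46877057 0.10331181 0.29861902] 1.5126796497477408
```

View pics/wB.png

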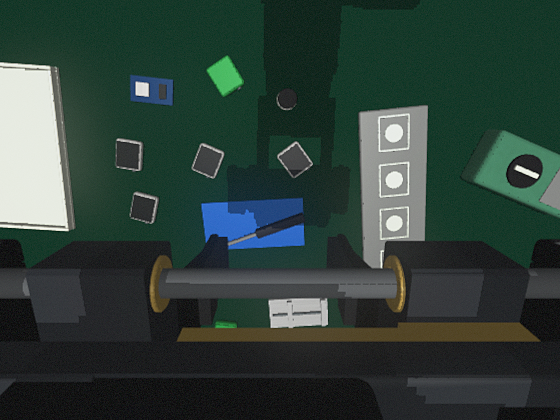

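Wrist view: watches at (128,154), (143,208), (208,160) and (295,159). The mat and stylus are at (255,225), the plate pads at (394,133), (394,180) and (394,223), and the tray is on the left. The jar at (287,99) is round, the board is blue and the decoy at (225,75) is green. I'll confirm the four watches in one enlarged crop.

Run:
```python
from h import *
p=np.load("pics/wB.npz")['p'].astype(int)
m=((p[:,:,1]-p[:,:,0])<12).astype(np.uint8)*255
c=p[75:240,100:330]
c=np.clip(c*1.6,0,255).astype(np.uint8)
a=cv2.resize(c[:,:,::-1],None,fx=3.4,fy=1.8*1.9 if 0 else 3.4,interpolation=cv2.INTER_CUBIC)
cv2.imwrite("pics/cropB.png",a)
for u,v in [(128,154),(134,148),(143,208),(208,160),(295,159),(250,150),(180,150)]:print(p[v,u])
print(p[154,108:150].tolist())
print(p[159,270:320].tolist())
```

```text
[52 55 55]
[53 54 54]
[46 51 49]
[69 70 69]
[75 75 76]
[25 56 41]
[21 57 41]
[[36, 64, 46], [33, 60, 48], [37, 61, 48], [33, 60, 44], [32, 62, 47], [30, 57, 42], [26, 60, 44], [63, 73, 66], [99, 96, 97], [46, 51, 49], [51, 52, 50], [46, 51, 49], [56, 56, 54], [47, 51, 51], [52, 52, 49], [53, 54, 54], [52, 56, 54], [50, 51, 51], [55, 56, 55], [55, 57, 58], [52, 55, 55], [51, 55, 54], [44, 48, 48], [49, 50, 53], [53, 54, 52], [48, 50, 49], [51, 53, 53], [52, 53, 54], [49, 52, 51], [43, 45, 46], [98, 96, 95], [175, 173, 171], [161, 160, 155], [112, 113, 109], [75, 76, 73], [12, 34, 21], [19, 44, 34], [26, 59, 43], [25, 58, 45], [24, 57, 43], [26, 59, 43], [24, 58, 41]]
[[32, 60, 48], [17, 56, 40], [20, 57, 42], [25, 57, 44], [27, 59, 44], [21, 58, 42], [17, 51, 39], [19, 50, 38], [88, 92, 89], [157, 155, 153], [141, 138, 136], [96, 95, 96], [65, 68, 67], [74, 75, 75], [70, 71, 74], [71, 72, 71], [72, 75, 75], [73, 73, 76], [72, 73, 73], [68, 72, 71], [73, 74, 75], [76, 75, 75], [74, 74, 74], [73, 70, 74], [72, 72, 72], [75, 75, 76], [71, 71, 72], [71, 71, 73], [70, 73, 73], [70, 71, 72], [67, 70, 71], [73, 73, 75], [72, 73, 72], [72, 71, 73], [72, 75, 72], [69, 69, 70], [64, 65, 65], [79, 76, 79], [148, 148, 144], [185, 181, 178], [74, 83, 76], [15, 48, 34], [19, 55, 40], [27, 58, 42], [32, 63, 47], [21, 55, 41], [26, 57, 43], [20, 56, 42], [27, 60, 43], [22, 54, 39]]
```

View pics/cropB.png

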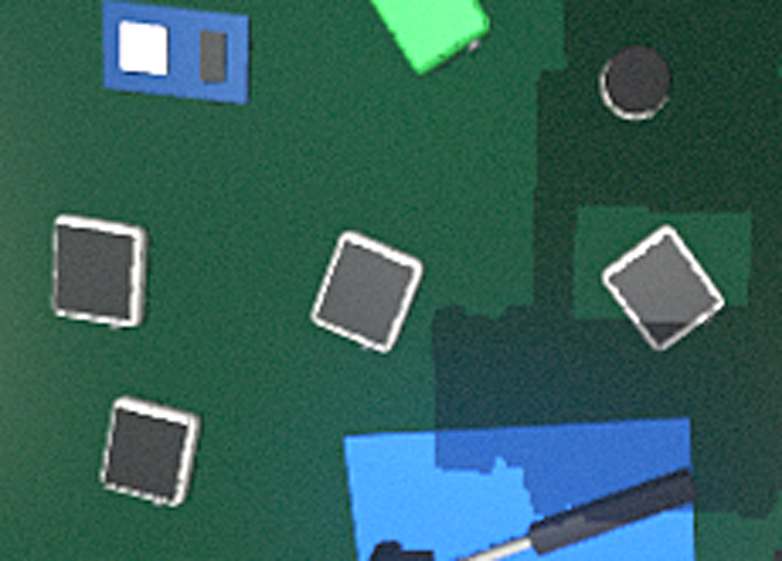

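The crop shows four black-glass, aluminium-rimmed rectangles, so all four watches are there. The round thing is the jar and the others are green or blue. Next I'll measure them.

```bash
cat >> h.py <<'E'
def snap(n="wrist"):
    s=readout.read_state();p,d=viewer.capture(n);return p,d,cam(n,s)
def load(f):
    z=np.load(f);return z['p'],z['d'],cam("wrist",dict(tcp_rot=z['R'],position=z['t']))
def comps(m,amin,amax):
    m=cv2.morphologyEx(m.astype(np.uint8),cv2.MORPH_OPEN,np.ones((2,2)))
    n,l,st,ce=cv2.connectedComponentsWithStats(m,connectivity=4)
    return [(ce[k],(l==k).astype(np.uint8),st[k]) for k in range(1,n) if amin<st[k,4]<amax]
def rect(C,mask,z):
    c=max(cv2.findContours(mask,cv2.RETR_EXTERNAL,cv2.CHAIN_APPROX_NONE)[0],key=len)[:,0,:]
    P=plane(C,c,z)[:,:2]*1000
    (x,y),(w,h),a=cv2.minAreaRect(P.astype(np.float32))
    if w<h:w,h,a=h,w,a+90
    return np.array([x,y])/1000,(w,h),(a+90)%180-90   # a: long side's yaw in deg
def glass(p,C,z=.012):
    q=p.astype(int);sat=q.max(2)-q.min(2);m=(sat<13)&(q.max(2)<90)
    out=[]
    for ce,mk,st in comps(m,150,2500):
        if st[1]+st[3]>240: continue
        xy,s,a=rect(C,mk,z)
        if 26<s[1]<42 and 32<s[0]<48 and s[0]/s[1]<1.4: out.append((ce,xy,s,a))
    return out
def discs(p,C,z=.008):
    q=p.astype(int);m=(q.min(2)>170);out=[]
    for ce,mk,st in comps(m,60,1500):
        if st[1]+st[3]>240: continue
        xy,s,a=rect(C,mk,z)
        if s[0]<35 and s[0]/s[1]<1.25 and s[0]>12: out.append((ce,plane(C,ce,z)[0],s))
    return out
E
python3 - <<'E'
from h import *
A=load("pics/wA.npz");B=load("pics/wB.npz")
np.set_printoptions(precision=4,suppress=True)
for n,(p,d,C) in (("A",A),("B",B)):
    print(n)
    for ce,xy,s,a in glass(p,C):print(" glass",ce,xy,np.round(s,1),round(a,1),"depth z",depthpt(C,ce,d)[0][2])
    for ce,xy,s in discs(p,C):print(" disc",ce,xy,np.round(s,1),depthpt(C,ce,d)[0][2])
def blue(p):
    q=p.astype(int);return (q[:,:,2]>q[:,:,0]+50)&(q[:,:,2]>q[:,:,1]+30)
for n,(p,d,C) in (("A",A),("B",B)):
    for ce,mk,st in comps(blue(p),500,20000):print(n,"blue",ce,rect(C,mk,.003),st)
ga=glass(A[0],A[2]);gb=glass(B[0],B[2])
for a in ga:
    for b in gb:
        if np.linalg.norm(a[1]-b[1])<.02: print("tri",tri(A[2],a[0],B[2],b[0]))
for a in discs(A[0],A[2]):
    for b in discs(B[0],B[2]):
        if np.linalg.norm(a[1]-b[1])<.02: print("tri disc",tri(A[2],a[0],B[2],b[0]))
E
```

```text
A
B
 glass [127.9317 155.6061] [ 0.455  -0.1175] [37.2 33.9] -7.7 depth z 0.012225016347708006
 glass [295.5807 161.115 ] [0.4634 0.1313] [38.9 32.8] 37.0 depth z 0.012364043436892735
 glass [207.9163 161.6521] [0.4639 0.0008] [36.8 32. ] -22.8 depth z 0.014497422440485463
 glass [143.351  208.9112] [ 0.5374 -0.1031] [36.6 32.1] -15.0 depth z 0.012776373223719606
 disc [142.566   89.6541] [ 0.3623 -0.0869  0.008 ] [17.5 16.8] 0.008155873830545446
 disc [394.4908 133.6384] [0.4225 0.2759 0.008 ] [26.4 24.9] 0.0077923865131973025
 disc [394.7489 180.366 ] [0.4923 0.2832 0.008 ] [26.5 24.3] 0.007463059596489574
 disc [394.8815 223.7678] [0.5621 0.2903 0.008 ] [25.6 25.2] 0.008509363930477631
B blue [153.5117  91.1903] (array([ 0.364 , -0.0748]), (58.93207550048828, 34.39948272705078), 84.11893463134766) [132  77  42  29 725]
B blue [246.4448 216.5645] (array([0.5597, 0.0665]), (159.85379028320312, 67.10352325439453), -86.66309857368469) [ 202  199  102   44 2916]
B blue [275.595  239.9333] (array([0.5871, 0.0866]), (124.54112243652344, 38.04100036621094), -86.47189807891846) [ 229  224   77   26 1005]
```

View pics/wA.png

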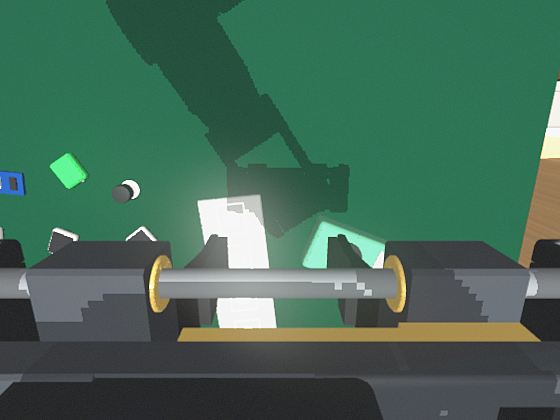

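View A is overexposed, so it's of no use. View B gives four watches with glass tops at about 12 mm, and discs 70.2 mm apart at 8 mm, both matching the text. I'll take a second wrist view further out for triangulation, the stylus and the collar.

Call:
{"name": "send_rows", "arguments": {
  "moves": [
    [-0.52,-0.2,0,0,0,0],
    [-0.52,-0.2,0,0,0,0],
    [-0.52,-0.2,0,0,0,0],
    [-0.52,-0.2,0,0,0,0],
    [-0.52,-0.2,0,0,0,0]
  ]
}}

```text
time_s: 2.35
position: [0.5987, 0.0542, 0.2986]
tcp_rot: [[-1.0, -0.002, -0.003], [-0.002, 1.0, 0.001], [0.003, 0.001, -1.0]]
force: [-0.1, -0.5, -0.5]
opening: 0.618
grasp_force: 0.0
```

Run:
```python
from h import *
s=readout.read_state();print(s['position'],np.abs(s['qvel']).max())
p,d=viewer.capture("wrist");cv2.imwrite("pics/wD.png",p[:,:,::-1]);np.savez("pics/wD.npz",p=p,d=d,R=s['tcp_rot'],t=s['position'])
np.set_printoptions(precision=4,suppress=True)
B=load("pics/wB.npz");D=load("pics/wD.npz")
ga=glass(D[0],D[2]);gb=glass(B[0],B[2])
for a in ga:
    print(a)
    for b in gb:
        if np.linalg.norm(a[1]-b[1])<.02: print("  tri",*tri(D[2],a[0],B[2],b[0]))
for a in discs(D[0],D[2]):
    print("disc",a)
    for b in discs(B[0],B[2]):
        if np.linalg.norm(a[1]-b[1])<.02: print("  tri",*tri(D[2],a[0],B[2],b[0]))
def blue(p):
    q=p.astype(int);return (q[:,:,2]>q[:,:,0]+50)&(q[:,:,2]>q[:,:,1]+30)
p,d,C=D
for ce,mk,st in comps(blue(p),500,20000):print("blue",ce,rect(C,mk,.003),st)
```

```text
[0.59869046 0.05415538 0.29861052] 2.2081788171581684
(array([152.5315,  60.0586]), array([ 0.4549, -0.117 ]), (37.750797271728516, 32.33387756347656), -8.700836181640625)
  tri [ 0.4547 -0.1161  0.014 ] 5.2459808763983675e-05
(array([333.023 ,  66.5739]), array([0.462 , 0.1316]), (37.889739990234375, 33.14497375488281), 36.593910217285156)
  tri [0.4622 0.131  0.0148] 0.0002968243117464145
(array([238.392 ,  67.4135]), array([0.4635, 0.0007]), (37.059844970703125, 31.79579734802246), -23.544471740722656)
  tri [0.4635 0.0009 0.013 ] 0.0002726492745610875
(array([167.4777, 122.1392]), array([ 0.5372, -0.1035]), (37.40966796875, 31.707843780517578), -15.818565368652344)
  tri [ 0.537  -0.1032  0.0122] 0.00044909475514701337
disc (array([440.1846,  36.0123]), array([0.4221, 0.2757, 0.008 ]), (25.167118072509766, 24.675134658813477))
  tri [0.4224 0.2753 0.0093] 0.00030737850567476034
disc (array([438.6021,  90.4014]), array([0.492 , 0.2832, 0.008 ]), (25.752437591552734, 25.02976417541504))
  tri [0.4921 0.2829 0.0088] 0.00012292675802579248
disc (array([436.8471, 140.4784]), array([0.5619, 0.2901, 0.008 ]), (25.302297592163086, 24.68898582458496))
  tri [0.5619 0.29   0.0085] 0.000254936058134134
disc (array([435.5302, 186.806 ]), array([0.6317, 0.2976, 0.008 ]), (25.836816787719727, 24.600465774536133))
blue [283.2438 141.4722] (array([0.5666, 0.0668]), (160.2186737060547, 80.7677230834961), -86.6772232055664) [ 230  112  110   61 5225]
```

View pics/wD.png

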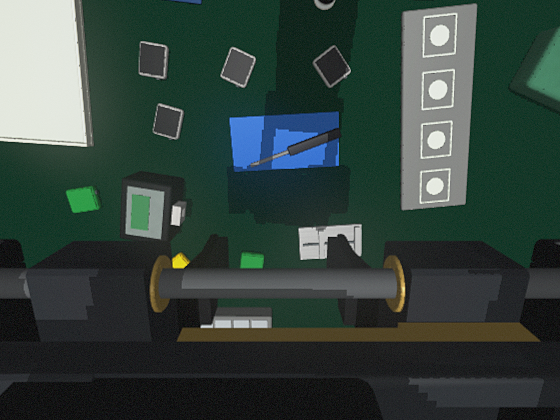

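Both views agree: glass tops at 12–15 mm, pads at 8–9 mm. That fits within the ±2 mm calibration. Pads run from (0.422,0.276) to (0.632,0.298) at a plate yaw of 6.0°. The collar is at pixel (178,214), left of centre. First watch is the one at (0.537,−0.103).

Call:
{"name": "send_rows", "arguments": {
  "moves": [
    [0.246,-0.63,0.79,0,0,0.172],
    [0.246,-0.63,0.79,0,0,0.172],
    [0.246,-0.63,0.79,0,0,0.172],
    [0.246,-0.63,0.79,0,0,0.172],
    [0.246,-0.63,0.79,0,0,0.172],
    [0.246,-0.63,0.79,0,0,0.172],
    [0.246,-0.63,0.79,0,0,0.172]
  ]
}}

```text
time_s: 3.1
position: [0.5361, -0.1044, 0.1016]
tcp_rot: [[-0.964, 0.268, -0.003], [0.268, 0.964, 0.002], [0.004, 0.001, -1.0]]
force: [0.6, 0.4, -0.1]
opening: 0.624
grasp_force: 0.0
```

```bash
cat >> h.py <<'E'
PADS=np.array([[.4221,.2757],[.492,.2832],[.562,.2901],[.6317,.2976]])
def chk(z=.012,n=3,dz=.003):
    """nearest glass to the TCP, and the move down to grip it"""
    np.set_printoptions(precision=4,suppress=True)
    p,d,C=snap();s=readout.read_state();print("tcp",s['position'])
    for g in sorted(glass(p,C,z),key=lambda g:np.linalg.norm(g[1]-s['position'][:2]))[:n]:
        print(g[0],g[1],np.round(g[2],1),round(g[3],1),move((*g[1],dz+z-.012),g[3]+90))
    return p
E
python3 - <<'E'
from h import *
p=chk();cv2.imwrite("pics/h1.png",p[:,:,::-1])
E
```

```text
tcp [ 0.5378 -0.1043  0.1029]
[277.7582 198.9552] [ 0.5382 -0.1037] [39.2 33. ] -15.5 (array([-0.0006,  0.0024,  0.3996]), array([ 0.0004,  0.    , -0.0001]))
[235.5476 111.1384] [ 0.4546 -0.1176] [37.8 32.5] -9.5 (array([ 0.3067, -0.1403,  0.3995]), array([ 0.0004,  0.    , -0.0665]))
[376.1297  82.2264] [0.4634 0.0004] [38.  33.5] -23.7 (array([0.3985, 0.3238, 0.3998]), array([ 0.0004, -0.    ,  0.0913]))
```

View pics/h1.png

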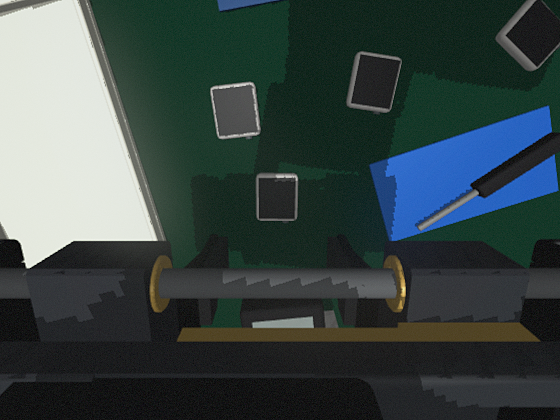

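The watch sits centred between the fingers at (277,197). Going down to grip.

Call:
{"name": "send_rows", "arguments": {
  "moves": [
    [0,0,0.18,0,0,0],
    [0,0,0.32,0,0,0],
    [0,0,0.39,0,0,0],
    [0,0,0.4,0,0,0],
    [0,0,0.4,0,0,0]
  ]
}}

```text
time_s: 3.65
position: [0.5395, -0.1045, 0.0036]
tcp_rot: [[-0.964, 0.265, 0.002], [0.265, 0.964, -0.001], [-0.003, -0.0, -1.0]]
force: [0.3, 0.2, 0.5]
opening: 0.618
grasp_force: 0.0
```

Call:
{"name": "send_rows", "arguments": {
  "moves": [
    [0,0,0,0,0,0],
    [0,0,0,0,0,0],
    [0,0,0,0,0,0],
    [0,0,0,0,0,0],
    [0,0,0,0,0,0],
    [0,0,0,0,0,0]
  ],
  "grip": 0.3
}}

```text
time_s: 4.25
position: [0.538, -0.1055, 0.0023]
tcp_rot: [[-0.964, 0.267, 0.0], [0.267, 0.964, -0.0], [-0.0, -0.0, -1.0]]
force: [-0.6, -0.2, 0.5]
opening: 0.306
grasp_force: 0.0
```

Call:
{"name": "send_rows", "arguments": {
  "moves": [
    [0,0,-0.04,0,0,0],
    [0,0,-0.15,0,0,0],
    [0,0,-0.3,0,0,0],
    [0,0,-0.35,0,0,0],
    [0,0,-0.35,0,0,0]
  ]
}}

```text
time_s: 4.75
position: [0.5396, -0.1061, 0.0921]
tcp_rot: [[-0.964, 0.267, 0.005], [0.267, 0.964, -0.002], [-0.005, -0.001, -1.0]]
force: [0.0, 0.4, 0.6]
opening: 0.304
grasp_force: 0.0
```

Run:
```python
from h import *
s=readout.read_state();print(s['opening']*87,s['grasp_force'],s['position'])
for k in range(4):print(move((*PADS[k],.09),95.97))
```

```text
26.41147266917214 0.0 [ 0.53961417 -0.10607912  0.09213158]
(array([0.8603, 1.3465, 0.0031]), array([-0.0011,  0.0032, -0.2382]))
(array([0.5988, 1.45  , 0.0044]), array([-0.0011,  0.0032, -0.2382]))
(array([0.3363, 1.5512, 0.0057]), array([-0.0011,  0.0032, -0.2382]))
(array([0.0756, 1.6545, 0.007 ]), array([-0.0011,  0.0032, -0.2382]))
```

The fingers closed to 26 mm without meeting anything, so I'll look.

Run:
```python
from h import *
p=chk(n=4);cv2.imwrite("pics/h2.png",p[:,:,::-1])
```

```text
tcp [ 0.5384 -0.1056  0.0906]
[278.5187 196.6334] [ 0.5374 -0.1039] [37.8 32.8] -15.4 (array([0.0061, 0.0055, 0.3503]), array([-0.0002,  0.0012, -0.0009]))
[234.8357 104.8943] [ 0.4544 -0.1176] [37.7 32.6] -9.0 (array([ 0.3117, -0.136 ,  0.3497]), array([-0.0002,  0.0012, -0.0718]))
[381.7351  74.741 ] [0.4635 0.0006] [38.  34.1] -24.0 (array([0.4026, 0.3298, 0.3494]), array([-0.0001,  0.0013,  0.0943]))
[544.2311  26.8149] [0.4628 0.1294] [38.4 30.4] 37.3 (array([0.5429, 0.8255, 0.349 ]), array([-0.0007,  0.0011, -0.5863]))
```

View pics/h2.png

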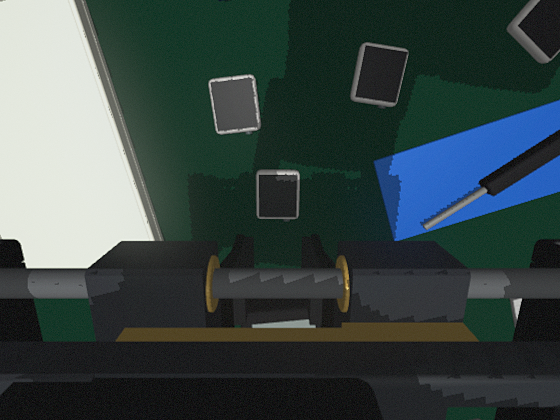

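Run:
```python
from h import *
np.set_printoptions(precision=1,suppress=True,linewidth=200)
p,d,C=snap();s=readout.read_state()
i=viewer.camera_info("wrist");T=i['tool_from_camera']
def tool(u,v):
    z=d[v,u];c=np.array([(u-i['cx'])/i['fx']*z,(v-i['cy'])/i['fy']*z,z,1]);return (T@c)[:3]*1000
for u in (240,250,306,315):
    for v in (236,242,250,258,265):print((u,v),tool(u,v),p[v,u])
```

```text
(240, 236) [ 10.7 -19.3 -31.1] [26 26 29]
(240, 242) [ 10.8 -18.4 -39.5] [17 22 19]
(240, 250) [ 11.2 -17.1 -50.3] [23 29 21]
(240, 258) [  9.6 -16.6 -55.7] [25 26 21]
(240, 265) [  9.4 -15.8 -62.3] [28 30 29]
(250, 236) [-37.  -25.   90.8] [22 33 30]
(250, 242) [  9.1 -13.7 -35.4] [13 21 16]
(250, 250) [  9.1 -12.9 -45.6] [30 32 29]
(250, 258) [  7.3 -12.5 -50.7] [26 30 28]
(250, 265) [  3.9 -12.5 -51.2] [22 25 27]
(306, 236) [-36.8  27.3  90.4] [24 36 34]
(306, 242) [  9.3  15.3 -35.8] [28 26 30]
(306, 250) [  9.3  14.4 -45.9] [23 28 26]
(306, 258) [  8.   13.9 -52.1] [28 24 24]
(306, 265) [  4.6  14.  -52.5] [27 23 29]
(315, 236) [ 10.7  20.5 -30.8] [24 28 27]
(315, 242) [ 10.6  19.6 -38.7] [12 15 12]
(315, 250) [ 10.7  18.4 -49.1] [26 27 26]
(315, 258) [  9.4  17.8 -55.1] [30 34 32]
(315, 265) [  9.3  17.  -61.9] [24 24 22]
```

Run:
```python
from h import *
np.set_printoptions(precision=3,suppress=True,linewidth=200)
for n in("scene","top"):
    p,d,C=snap(n);s=readout.read_state()
    v,u=np.nonzero(d>0);P=C[2]+ray(C,np.c_[u,v])*d[v,u][:,None]
    q=s['position'];k=(np.linalg.norm(P[:,:2]-q[:2],axis=1)<.045)&(P[:,2]>.025)
    print(n,q,k.sum());z=P[k];o=np.argsort(z[:,2]);print(np.c_[z[o][:25],u[k][o][:25],v[k][o][:25]])
    i=viewer.camera_info(n);c=i['R']@q+i['t'];U=int(i['cx']+i['fx']*c[0]/c[2]);V=int(i['cy']+i['fy']*c[1]/c[2]);print("tcp px",U,V)
    if n=="scene":
        cr=p[max(V-60,0):V+50,max(U-70,0):U+70].copy();cv2.drawMarker(cr,(70,60),(255,0,0),cv2.MARKER_CROSS,6,1)
        cv2.imwrite("pics/sc1.png",cv2.resize(np.clip(cr[:,:,::-1]*1.5,0,255).astype(np.uint8),None,fx=5,fy=5))
```

```text
scene [ 0.537 -0.105  0.089] 2194
[[  0.552  -0.091   0.119 257.    202.   ]
 [  0.545  -0.095   0.119 255.    201.   ]
 [  0.541  -0.131   0.121 244.    203.   ]
 [  0.55   -0.09    0.121 257.    201.   ]
 [  0.546  -0.126   0.122 246.    203.   ]
 [  0.544  -0.129   0.122 245.    203.   ]
 [  0.552  -0.094   0.123 256.    201.   ]
 [  0.544  -0.128   0.125 245.    202.   ]
 [  0.545  -0.126   0.126 246.    202.   ]
 [  0.541  -0.124   0.126 246.    201.   ]
 [  0.551  -0.091   0.126 257.    200.   ]
 [  0.544  -0.132   0.127 244.    202.   ]
 [  0.551  -0.094   0.127 256.    200.   ]
 [  0.552  -0.098   0.129 255.    200.   ]
 [  0.542  -0.131   0.129 244.    201.   ]
 [  0.544  -0.128   0.129 245.    201.   ]
 [  0.541  -0.124   0.13  246.    200.   ]
 [  0.527  -0.09    0.13  254.    195.   ]
 [  0.55   -0.093   0.13  256.    199.   ]
 [  0.546  -0.092   0.13  256.    198.   ]
 [  0.54   -0.13    0.131 244.    200.   ]
 [  0.554  -0.092   0.132 257.    199.   ]
 [  0.543  -0.128   0.132 245.    200.   ]
 [  0.553  -0.098   0.133 255.    199.   ]
 [  0.541  -0.123   0.133 246.    
[... 447 characters left out ...]
 0.501  -0.105   0.202 312.    232.   ]
 [  0.513  -0.08    0.203 301.    227.   ]
 [  0.494  -0.111   0.204 315.    235.   ]
 [  0.508  -0.078   0.204 300.    229.   ]
 [  0.51   -0.082   0.205 302.    228.   ]
 [  0.501  -0.107   0.205 313.    232.   ]
 [  0.542  -0.065   0.205 294.    214.   ]
 [  0.496  -0.118   0.205 318.    234.   ]
 [  0.531  -0.062   0.206 293.    219.   ]
 [  0.51   -0.076   0.206 299.    228.   ]
 [  0.51   -0.069   0.206 296.    228.   ]
 [  0.508  -0.082   0.206 302.    229.   ]
 [  0.496  -0.123   0.206 320.    234.   ]
 [  0.546  -0.067   0.207 295.    212.   ]
 [  0.494  -0.113   0.207 316.    235.   ]
 [  0.498  -0.116   0.207 317.    233.   ]]
tcp px 308 219
```

View pics/sc1.png

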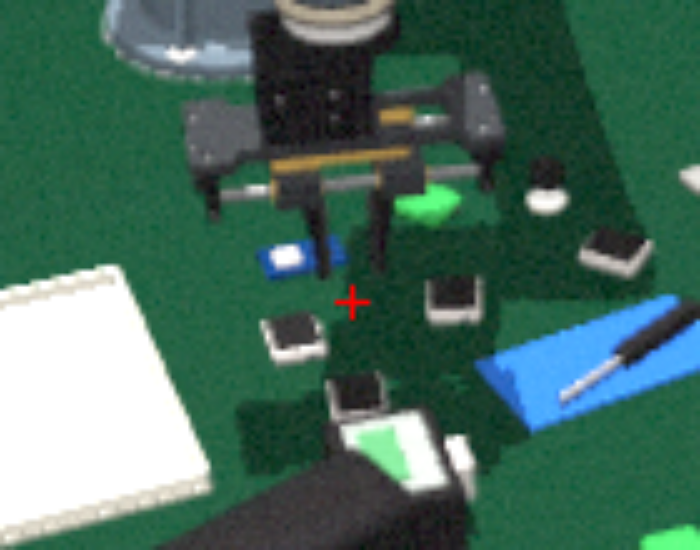

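The scene camera and the wrist depth agree: the fingertips end about 30 mm short of the reported TCP (tips at z≈0.119 with the TCP at 0.089). They are centred sideways. So the fingers closed above the watch, and I have to drive the TCP 30 mm lower throughout. I'll go down in two steps, watching the force.

Call:
{"name": "send_rows", "arguments": {
  "moves": [
    [0.006,0.006,0,0,0,0],
    [0.006,0.006,0,0,0,0],
    [0.006,0.006,0.1,0,0,0],
    [0.006,0.006,0.25,0,0,0],
    [0.006,0.006,0.37,0,0,0],
    [0.006,0.006,0.42,0,0,0],
    [0.006,0.006,0.43,0,0,0],
    [0.006,0.006,0.43,0,0,0]
  ],
  "grip": 0.62
}}

```text
time_s: 5.75
position: [0.5372, -0.1037, -0.0177]
tcp_rot: [[-0.964, 0.267, 0.0], [0.267, 0.964, -0.0], [-0.0, -0.0, -1.0]]
force: [0.9, -0.0, 0.3]
opening: 0.619
grasp_force: 0.0
```

Call:
{"name": "send_rows", "arguments": {
  "moves": [
    [0,0,0.01,0,0,0],
    [0,0,0.02,0,0,0],
    [0,0,0.028,0,0,0],
    [0,0,0.028,0,0,0]
  ]
}}

```text
time_s: 6.15
position: [0.5371, -0.1036, -0.0245]
tcp_rot: [[-0.964, 0.267, 0.0], [0.267, 0.964, -0.0], [-0.001, -0.0, -1.0]]
force: [0.0, 0.4, -0.2]
opening: 0.619
grasp_force: 0.0
```

Run:
```python
from h import *
np.set_printoptions(precision=4,suppress=True)
p,d,C=snap();s=readout.read_state();print(s['position'],s['force'],s['opening'])
for g in glass(p,C):print(g)
i=viewer.camera_info("wrist");T=i['tool_from_camera']
v,u=np.nonzero((d>0)&(d<.3));z=d[v,u];c=np.c_[(u-i['cx'])/i['fx']*z,(v-i['cy'])/i['fy']*z,z,np.ones(len(z))]@T.T
k=(np.abs(c[:,0])<.014)&(np.abs(c[:,1])>.026)&(np.abs(c[:,1])<.04)&(u>190)&(u<365)&(v>205)&(v<260)
c=c[k]; h=np.histogram(c[:,2],bins=np.arange(-.06,.04,.004));print(np.c_[h[1][:-1],h[0]])
cv2.imwrite("pics/h3.png",cv2.resize(np.clip(p[120:290,170:380,::-1]*1.5,0,255).astype(np.uint8),None,fx=3.4,fy=3.4))
```

```text
[ 0.5371 -0.1036 -0.0245] [-0.3925 -0.0644  0.4419] 0.6194017543529752
[[ -0.06   93.   ]
 [ -0.056 177.   ]
 [ -0.052 161.   ]
 [ -0.048 161.   ]
 [ -0.044 161.   ]
 [ -0.04  158.   ]
 [ -0.036 153.   ]
 [ -0.032 139.   ]
 [ -0.028 608.   ]
 [ -0.024  47.   ]
 [ -0.02    0.   ]
 [ -0.016   0.   ]
 [ -0.012   0.   ]
 [ -0.008   0.   ]
 [ -0.004   0.   ]
 [  0.      0.   ]
 [  0.004   0.   ]
 [  0.008   0.   ]
 [  0.012   0.   ]
 [  0.016   0.   ]
 [  0.02    0.   ]
 [  0.024   0.   ]
 [  0.028   0.   ]
 [  0.032   0.   ]]
```

View pics/h3.png

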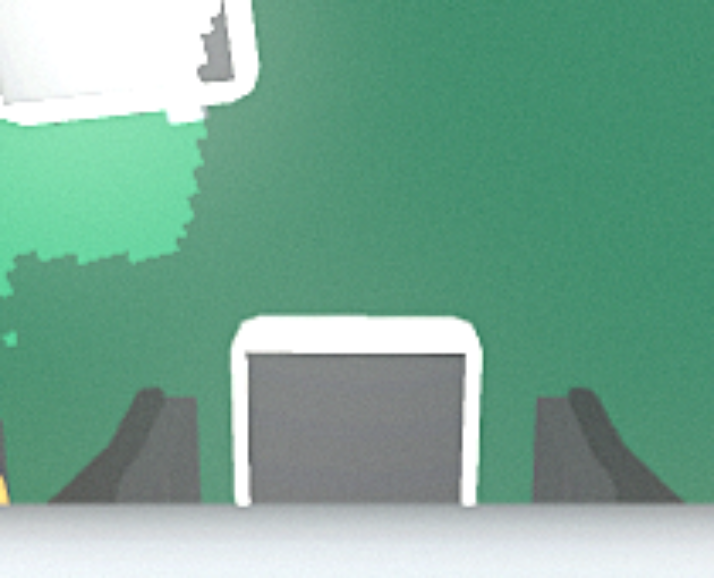

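The fingers flank the watch about 5 mm above the bench with no contact force. Closing and lifting.

Call:
{"name": "send_rows", "arguments": {
  "moves": [
    [0,0,0,0,0,0],
    [0,0,0,0,0,0],
    [0,0,0,0,0,0],
    [0,0,0,0,0,0],
    [0,0,0,0,0,0]
  ],
  "grip": 0.3
}}

```text
time_s: 6.7
position: [0.537, -0.1036, -0.0247]
tcp_rot: [[-0.964, 0.267, 0.0], [0.267, 0.964, -0.0], [-0.0, -0.0, -1.0]]
force: [-0.5, 0.7, 1.8]
opening: 0.435
grasp_force: 30.0
```

Call:
{"name": "send_rows", "arguments": {
  "moves": [
    [0,0,-0.03,0,0,0],
    [0,0,-0.1,0,0,0],
    [0,0,-0.25,0,0,0],
    [0,0,-0.34,0,0,0],
    [0,0,-0.34,0,0,0]
  ]
}}

```text
time_s: 7.2
position: [0.5394, -0.1045, 0.0637]
tcp_rot: [[-0.964, 0.267, 0.007], [0.267, 0.964, -0.003], [-0.007, -0.001, -1.0]]
force: [-0.8, -0.4, 0.0]
opening: 0.43
grasp_force: 30.0
```

Run:
```python
from h import *
s=readout.read_state();print(s['opening']*87,s['grasp_force'],s['position'])
for k in range(4):print(move((*PADS[k],.06),95.97))
```

```text
37.4451527228179 29.9998140335083 [ 0.53936698 -0.1044631   0.06368722]
(array([0.8575, 1.3406, 0.0075]), array([-0.0014,  0.0044, -0.2381]))
(array([0.596 , 1.4441, 0.0092]), array([-0.0014,  0.0044, -0.2381]))
(array([0.3335, 1.5453, 0.011 ]), array([-0.0014,  0.0044, -0.2381]))
(array([0.0728, 1.6485, 0.0128]), array([-0.0014,  0.0044, -0.2381]))
```

Call:
{"name": "send_rows", "arguments": {
  "moves": [
    [0.01,0.16,0,0,0,-0.06],
    [0.02,0.32,0,0,0,-0.12],
    [0.03,0.5,0,0,0,-0.18],
    [0.036,0.68,0,0,0,-0.238],
    [0.036,0.8,0,0,0,-0.238],
    [0.036,0.82,0,0,0,-0.238],
    [0.036,0.82,0,0,0,-0.238]
  ]
}}

```text
time_s: 7.9
position: [0.5822, 0.0973, 0.0594]
tcp_rot: [[-0.994, -0.106, -0.002], [-0.106, 0.994, -0.0], [0.002, -0.0, -1.0]]
force: [-0.4, -0.5, -0.4]
opening: 0.428
grasp_force: 30.0
```

Run:
```python
from h import *
s=readout.read_state();print(s['opening']*87,s['grasp_force'],s['position'])
print(move((*PADS[3],.06),95.97))
```

```text
37.26031983975877 29.999979436397552 [0.58221771 0.09729742 0.05943742]
(array([-0.2817,  0.7757, -0.0027]), array([-0.0001, -0.001 ,  0.0013]))
```

Call:
{"name": "send_rows", "arguments": {
  "moves": [
    [-0.06,0.17,0,0,0,0],
    [-0.12,0.34,0,0,0,0],
    [-0.19,0.52,0,0,0,0],
    [-0.25,0.68,0,0,0,0],
    [-0.282,0.776,0,0,0,0],
    [-0.282,0.776,0,0,0,0],
    [-0.282,0.776,0.1,0,0,0],
    [-0.282,0.776,0.2,0,0,0],
    [-0.282,0.776,0.22,0,0,0]
  ]
}}

```text
time_s: 8.8
position: [0.6298, 0.293, 0.0016]
tcp_rot: [[-0.995, -0.101, -0.008], [-0.101, 0.995, -0.003], [0.008, -0.002, -1.0]]
force: [-1.1, -0.3, -0.7]
opening: 0.431
grasp_force: 30.0
```

Run:
```python
from h import *
s=readout.read_state();print(s['opening']*87,s['grasp_force'],s['position'])
print(move((*PADS[3],-.0155),95.97))
```

```text
37.4971568462085 29.99989628791809 [0.62981831 0.29298169 0.00157515]
(array([-0.0099,  0.0178,  0.0682]), array([-0.0014, -0.0054, -0.0017]))
```

Call:
{"name": "send_rows", "arguments": {
  "moves": [
    [0,0,0.02,0,0,0],
    [0,0,0.03,0,0,0],
    [0,0,0.03,0,0,0]
  ]
}}

```text
time_s: 9.1
position: [0.6336, 0.2961, -0.0016]
tcp_rot: [[-0.995, -0.103, 0.001], [-0.103, 0.995, 0.0], [-0.001, 0.0, -1.0]]
force: [0.0, -0.2, -0.5]
opening: 0.43
grasp_force: 30.0
```

Run:
```python
from h import *
s=readout.read_state();print(s['opening']*87,s['grasp_force'],s['position'])
print(move((*PADS[3],-.0155),95.97))
```

```text
37.402068793605515 29.999925792217255 [ 0.63359819  0.29611383 -0.00155559]
(array([0.007 , 0.0067, 0.0558]), array([ 0.    ,  0.0006, -0.0007]))
```

Call:
{"name": "send_rows", "arguments": {
  "moves": [
    [0.007,0.006,0.02,0,0,0],
    [0.007,0.006,0.04,0,0,0],
    [0.007,0.006,0.052,0,0,0],
    [0.007,0.006,0.055,0,0,0],
    [0.007,0.006,0.055,0,0,0]
  ]
}}

```text
time_s: 9.6
position: [0.6309, 0.298, -0.0163]
tcp_rot: [[-0.995, -0.104, -0.0], [-0.104, 0.995, -0.0], [0.0, -0.0, -1.0]]
force: [-0.9, 0.7, -0.3]
opening: 0.43
grasp_force: 30.0
```

Call:
{"name": "send_rows", "arguments": {
  "moves": [
    [0,0,0,0,0,0],
    [0,0,0,0,0,0],
    [0,0,0,0,0,0],
    [0,0,-0.05,0,0,0],
    [0,0,-0.15,0,0,0],
    [0,0,-0.32,0,0,0],
    [0,0,-0.45,0,0,0],
    [0,0,-0.45,0,0,0]
  ],
  "grip": 0.62
}}

```text
time_s: 10.4
position: [0.6356, 0.2994, 0.104]
tcp_rot: [[-0.995, -0.104, 0.013], [-0.104, 0.995, 0.004], [-0.013, 0.002, -1.0]]
force: [-0.2, -0.7, -0.8]
opening: 0.622
grasp_force: 0.0
```

Run:
```python
from h import *
np.set_printoptions(precision=4,suppress=True)
p,d,C=snap();s=readout.read_state();print(s['position'])
for g in glass(p,C,.02):print(g)
cv2.imwrite("pics/h4.png",p[:,:,::-1])
print(move((.4545,-.1172,.08),81))
print(move((.462,.1315,.08),126.7))
```

```text
[0.6336 0.2988 0.101 ]
(array([ 0.886 , -1.5808,  0.0748]), array([0.0016, 0.0049, 0.1662]))
(array([ 0.7529, -0.5945,  0.0773]), array([-0.0005,  0.0052, -0.3416]))
```

Run:
```python
from h import *
np.set_printoptions(precision=4,suppress=True)
p=cv2.imread("pics/h4.png")[:,:,::-1].astype(int);s=readout.read_state();C=cam("wrist",s)
print(p[200,200:360:4].max(2).tolist() if 0 else [int(x) for x in p[200,200:360:4].max(1)])
print([int(x) for x in p[150:236:4,277].max(1)])
sat=p.max(2)-p.min(2)
for th in (90,120,150):
    for ce,mk,st in comps((sat<25)&(p.max(2)<th),150,4000):
        if st[1]<230: print(th,ce,rect(C,mk,.02),st)
```

```text
[88, 88, 89, 90, 92, 176, 180, 178, 179, 181, 182, 180, 222, 179, 233, 103, 101, 101, 99, 101, 99, 100, 98, 96, 231, 180, 180, 178, 175, 179, 179, 175, 89, 91, 87, 87, 83, 92, 108, 80]
[243, 243, 243, 248, 191, 254, 149, 149, 129, 111, 105, 104, 102, 99, 97, 93, 239, 175, 177, 90, 90, 87]
90 [513.9512  19.0447] (array([0.475 , 0.4646]), (53.482749938964844, 26.993024826049805), -83.94843435287476) [ 484    0   73   41 1925]
120 [514.0706  18.9335] (array([0.475 , 0.4647]), (53.640323638916016, 26.993024826049805), -83.94843435287476) [ 484    0   73   41 1954]
120 [276.7921 197.9463] (array([0.6318, 0.2988]), (31.727270126342773, 28.010408401489258), -83.99514722824097) [ 259  182   37   32 1135]
150 [514.234   18.8521] (array([0.475 , 0.4647]), (53.640323638916016, 26.993024826049805), -83.94843435287476) [ 484    0   73   41 1974]
150 [277.6227 194.9219] (array([0.6279, 0.2985]), (35.861572265625, 31.857324600219727), 6.0051350593566895) [ 259  173   37   41 1357]
```

Watch on the first pad: centre about (0.630,0.2985), yaw 6.0°. That matches pad (0.6317,0.2976). Next is the watch at (0.462,0.1315).

Call:
{"name": "send_rows", "arguments": {
  "moves": [
    [0.15,-0.12,0.02,0,0,-0.085],
    [0.3,-0.24,0.04,0,0,-0.17],
    [0.45,-0.36,0.06,0,0,-0.255],
    [0.6,-0.48,0.077,0,0,-0.34],
    [0.72,-0.57,0.077,0,0,-0.34],
    [0.753,-0.594,0.077,0,0,-0.34],
    [0.753,-0.594,0.077,0,0,-0.34],
    [0.753,-0.594,0.077,0,0,-0.34]
  ]
}}

```text
time_s: 11.25
position: [0.4611, 0.1311, 0.0773]
tcp_rot: [[-0.804, -0.595, 0.002], [-0.595, 0.804, 0.0], [-0.002, -0.001, -1.0]]
force: [0.4, 0.7, 0.2]
opening: 0.62
grasp_force: 0.0
```

```bash
sed -i 's/m=(sat<13)&(q.max(2)<90)/m=(sat<22)\&(q.max(2)<150)/; s/dz=.003/dz=-.0245/' h.py
python3 - <<'E'
from h import *
chk(n=2)
E
```

```text
tcp [0.4614 0.1314 0.0774]
[276.8585 204.8763] [0.4611 0.1308] [37.4 32. ] 37.3 (array([ 0.0033, -0.0007,  0.4074]), array([-0.0009,  0.0015, -0.0083]))
[138.1054 108.1101] [0.4629 0.0002] [37.6 32.5] -23.6 (array([ 0.309 , -0.4245,  0.4073]), array([0.    , 0.0019, 0.6691]))
```

Call:
{"name": "send_rows", "arguments": {
  "moves": [
    [0.003,0,0.15,0,0,0],
    [0.003,0,0.3,0,0,0],
    [0.003,0,0.38,0,0,0],
    [0.003,0,0.405,0,0,0],
    [0.003,0,0.405,0,0,0]
  ]
}}

```text
time_s: 11.8
position: [0.4592, 0.1309, -0.0249]
tcp_rot: [[-0.803, -0.596, -0.001], [-0.596, 0.803, 0.0], [0.0, 0.0, -1.0]]
force: [-0.5, 0.1, 0.1]
opening: 0.616
grasp_force: 0.0
```

Call:
{"name": "send_rows", "arguments": {
  "moves": [
    [0,0,0,0,0,0],
    [0,0,0,0,0,0],
    [0,0,0,0,0,0],
    [0,0,0,0,0,0],
    [0,0,-0.03,0,0,0],
    [0,0,-0.1,0,0,0],
    [0,0,-0.22,0,0,0],
    [0,0,-0.3,0,0,0],
    [0,0,-0.3,0,0,0]
  ],
  "grip": 0.3
}}

```text
time_s: 12.7
position: [0.4604, 0.1304, 0.0537]
tcp_rot: [[-0.803, -0.596, 0.006], [-0.596, 0.803, 0.0], [-0.005, -0.003, -1.0]]
force: [-0.1, -0.1, -1.3]
opening: 0.43
grasp_force: 30.0
```

Run:
```python
from h import *
s=readout.read_state();print(s['opening']*87,s['grasp_force'],s['position'])
for k in range(3):print(move((*PADS[k],.03),95.97))
```

```text
37.43500730714065 29.999816715717316 [0.46036901 0.13038814 0.05366941]
(array([-0.2228,  0.5584,  0.0939]), array([-0.0012,  0.0034,  0.3398]))
(array([-0.4653,  0.4159,  0.0955]), array([-0.0012,  0.0034,  0.3398]))
(array([-0.7066,  0.2713,  0.0971]), array([-0.0012,  0.0034,  0.3398]))
```

Call:
{"name": "send_rows", "arguments": {
  "moves": [
    [-0.14,0.055,0,0,0,0.085],
    [-0.28,0.11,0,0,0,0.17],
    [-0.42,0.165,0,0,0,0.255],
    [-0.56,0.22,0.03,0,0,0.34],
    [-0.67,0.26,0.1,0,0,0.34],
    [-0.706,0.271,0.15,0,0,0.34],
    [-0.706,0.271,0.2,0,0,0.34],
    [-0.706,0.271,0.23,0,0,0.34],
    [-0.706,0.271,0.23,0,0,0.34],
    [-0.706,0.271,0.23,0,0,0.34]
  ]
}}

```text
time_s: 13.7
position: [0.5593, 0.2886, -0.0066]
tcp_rot: [[-0.995, -0.103, -0.001], [-0.103, 0.995, -0.001], [0.001, -0.0, -1.0]]
force: [0.7, 0.2, 0.2]
opening: 0.43
grasp_force: 30.0
```

Run:
```python
from h import *
s=readout.read_state();print(s['opening']*87,s['grasp_force'],s['position'],s['qvel'])
print(move((*PADS[2],-.0158),95.97))
```

```text
37.44423139629691 29.99969780445099 [ 0.55933119  0.28861639 -0.00658564] [ 0.08141715 -0.79354753 -0.91462486  0.12358422  0.10953841  0.03374845]
(array([-0.0113,  0.0048,  0.0368]), array([-0.0003, -0.0009, -0.0009]))
```

Call:
{"name": "send_rows", "arguments": {
  "moves": [
    [-0.011,0.005,0.01,0,0,0],
    [-0.011,0.005,0.025,0,0,0],
    [-0.011,0.005,0.034,0,0,0],
    [-0.011,0.005,0.036,0,0,0],
    [-0.011,0.005,0.036,0,0,0]
  ]
}}

```text
time_s: 14.2
position: [0.5629, 0.2913, -0.0149]
tcp_rot: [[-0.995, -0.104, 0.001], [-0.104, 0.995, -0.0], [-0.001, -0.0, -1.0]]
force: [0.9, -1.1, 3.3]
opening: 0.433
grasp_force: 30.0
```

Call:
{"name": "send_rows", "arguments": {
  "moves": [
    [0,0,0,0,0,0],
    [0,0,0,0,0,0],
    [0,0,0,0,0,0],
    [0,0,-0.05,0,0,0],
    [0,0,-0.15,0,0,0],
    [0,0,-0.3,0,0,0],
    [0,0,-0.4,0,0,0],
    [0,0,-0.4,0,0,0],
    [0,0,-0.4,0,0,0]
  ],
  "grip": 0.62
}}

```text
time_s: 15.1
position: [0.5629, 0.2915, 0.0856]
tcp_rot: [[-0.995, -0.104, 0.002], [-0.104, 0.995, 0.001], [-0.002, 0.0, -1.0]]
force: [0.3, -0.9, 0.1]
opening: 0.62
grasp_force: 0.0
```

Run:
```python
from h import *
chk(.02,2)
print(move((.4632,.0004,.08),66.4))
```

```text
tcp [0.562  0.2912 0.0844]
[277.8671 206.7172] [0.5643 0.2926] [37.2 32.9] 6.0 (array([-0.0101,  0.0044,  0.4035]), array([-0.0001, -0.0005, -0.0008]))
(array([ 0.5137, -1.1161,  0.0181]), array([-0.0002, -0.0005,  0.3283]))
```

Call:
{"name": "send_rows", "arguments": {
  "moves": [
    [0.07,-0.16,0,0,0,0.08],
    [0.14,-0.32,0,0,0,0.16],
    [0.21,-0.48,0,0,0,0.24],
    [0.28,-0.64,0,0,0,0.328],
    [0.36,-0.8,0.01,0,0,0.328],
    [0.43,-0.95,0.018,0,0,0.328],
    [0.46,-1.0,0.018,0,0,0.328],
    [0.46,-1.0,0.018,0,0,0.328]
  ]
}}

```text
time_s: 15.95
position: [0.472, 0.0293, 0.0788]
tcp_rot: [[-0.915, 0.403, -0.004], [0.403, 0.915, 0.001], [0.004, -0.001, -1.0]]
force: [-0.2, 0.1, 0.3]
opening: 0.617
grasp_force: 0.0
```

Run:
```python
from h import *
chk(n=2)
```

```text
tcp [0.4731 0.0303 0.0791]
[240.5564 209.9024] [ 0.4644 -0.0009] [38.9 33.3] -24.5 (array([-0.0195, -0.128 ,  0.4143]), array([-0.0003, -0.0017,  0.009 ]))
```

Call:
{"name": "send_rows", "arguments": {
  "moves": [
    [-0.017,-0.08,0,0,0,0],
    [-0.017,-0.125,0,0,0,0],
    [-0.017,-0.125,0.05,0,0,0],
    [-0.017,-0.125,0.2,0,0,0],
    [-0.017,-0.125,0.33,0,0,0],
    [-0.017,-0.125,0.4,0,0,0],
    [-0.017,-0.125,0.413,0,0,0],
    [-0.017,-0.125,0.413,0,0,0]
  ]
}}

```text
time_s: 16.8
position: [0.4653, 0.0011, -0.0238]
tcp_rot: [[-0.917, 0.399, -0.001], [0.399, 0.917, 0.0], [0.001, -0.0, -1.0]]
force: [0.1, 0.3, 0.6]
opening: 0.619
grasp_force: 0.0
```

Call:
{"name": "send_rows", "arguments": {
  "moves": [
    [0,0,0,0,0,0],
    [0,0,0,0,0,0],
    [0,0,0,0,0,0],
    [0,0,0,0,0,0],
    [0,0,-0.03,0,0,0],
    [0,0,-0.1,0,0,0],
    [0,0,-0.22,0,0,0],
    [0,0,-0.3,0,0,0],
    [0,0,-0.3,0,0,0]
  ],
  "grip": 0.3
}}

```text
time_s: 17.7
position: [0.4673, 0.0, 0.0543]
tcp_rot: [[-0.917, 0.4, 0.005], [0.4, 0.917, -0.001], [-0.006, 0.001, -1.0]]
force: [0.3, -1.0, -0.4]
opening: 0.433
grasp_force: 30.0
```

Run:
```python
from h import *
s=readout.read_state();print(s['opening']*87,s['grasp_force'],s['position'])
for k in range(3):print(move((*PADS[k],.05),95.97))
```

```text
37.64605347060012 29.999796152114868 [4.67329488e-01 4.24486108e-05 5.43387173e-02]
(array([0.6067, 0.9383, 0.0149]), array([-3.000e-04,  3.600e-03, -3.282e-01]))
(array([0.3624, 1.0776, 0.0164]), array([-3.000e-04,  3.600e-03, -3.282e-01]))
(array([0.1168, 1.2149, 0.0179]), array([-3.000e-04,  3.600e-03, -3.282e-01]))
```

Call:
{"name": "send_rows", "arguments": {
  "moves": [
    [0.06,0.16,0,0,0,-0.08],
    [0.11,0.32,0,0,0,-0.16],
    [0.16,0.48,0,0,0,-0.24],
    [0.22,0.65,0,0,0,-0.328],
    [0.28,0.82,0,0,0,-0.328],
    [0.32,0.95,0.05,0,0,-0.328],
    [0.335,1.0,0.13,0,0,-0.328],
    [0.335,1.0,0.2,0,0,-0.328],
    [0.335,1.0,0.2,0,0,-0.328],
    [0.335,1.0,0.2,0,0,-0.328]
  ]
}}

```text
time_s: 18.7
position: [0.4879, 0.2627, 0.0011]
tcp_rot: [[-0.995, -0.104, -0.002], [-0.104, 0.995, -0.001], [0.002, -0.0, -1.0]]
force: [0.1, -0.2, 0.0]
opening: 0.436
grasp_force: 30.0
```

Run:
```python
from h import *
s=readout.read_state();print(s['opening']*87,s['grasp_force'],s['position'],s['qvel'])
print(move((PADS[1,0]+.001,PADS[1,1],-.0155),95.97))
```

```text
37.91416682545815 29.99993473291397 [0.48791653 0.26267858 0.00107496] [-0.60063107 -1.53880515 -0.6227305   0.06092949 -0.24900006  0.01562328]
(array([-0.0289,  0.0796,  0.0662]), array([-0.0003, -0.0014, -0.0003]))
```

Call:
{"name": "send_rows", "arguments": {
  "moves": [
    [-0.015,0.04,0,0,0,0],
    [-0.028,0.078,0,0,0,0],
    [-0.028,0.079,0.02,0,0,0],
    [-0.028,0.079,0.04,0,0,0],
    [-0.028,0.079,0.057,0,0,0],
    [-0.028,0.079,0.065,0,0,0],
    [-0.028,0.079,0.065,0,0,0]
  ]
}}

```text
time_s: 19.4
position: [0.4931, 0.2831, -0.0143]
tcp_rot: [[-0.995, -0.103, -0.001], [-0.103, 0.995, -0.0], [0.001, -0.0, -1.0]]
force: [-2.0, -0.9, 3.8]
opening: 0.429
grasp_force: 30.0
```

Call:
{"name": "send_rows", "arguments": {
  "moves": [
    [0,0,0,0,0,0],
    [0,0,0,0,0,0],
    [0,0,0,0,0,0],
    [0,0,-0.05,0,0,0],
    [0,0,-0.15,0,0,0],
    [0,0,-0.3,0,0,0],
    [0,0,-0.4,0,0,0],
    [0,0,-0.4,0,0,0],
    [0,0,-0.4,0,0,0]
  ],
  "grip": 0.62
}}

```text
time_s: 20.3
position: [0.494, 0.2836, 0.0866]
tcp_rot: [[-0.995, -0.104, 0.002], [-0.104, 0.995, 0.001], [-0.002, 0.0, -1.0]]
force: [0.5, -0.2, -0.3]
opening: 0.621
grasp_force: 0.0
```

Run:
```python
from h import *
chk(.02,2)
print(move((.4547,-.1172,.08),81))
```

```text
tcp [0.4932 0.2833 0.0855]
[277.6113 200.5549] [0.491 0.284] [37.8 32.7] 6.0 (array([0.008 , 0.0038, 0.408 ]), array([-0.0001, -0.0003, -0.0008]))
[57.4398 20.5837] [0.3748 0.1132] [35.6 27.6] -84.0 (array([ 0.5411, -0.6273,  0.4084]), array([-0.0004, -0.0002,  0.9991]))
(array([ 0.3192, -1.5772,  0.0224]), array([-0.0002, -0.0003,  0.1661]))
```

Call:
{"name": "send_rows", "arguments": {
  "moves": [
    [0.04,-0.18,0,0,0,0.05],
    [0.08,-0.36,0,0,0,0.1],
    [0.12,-0.54,0,0,0,0.166],
    [0.16,-0.72,0,0,0,0.166],
    [0.19,-0.9,0,0,0,0.166],
    [0.21,-1.0,0,0,0,0.166]
  ]
}}

```text
time_s: 20.95
position: [0.466, 0.0268, 0.0843]
tcp_rot: [[-0.987, 0.159, -0.003], [0.159, 0.987, 0.0], [0.003, -0.0, -1.0]]
force: [-0.5, 0.0, -0.7]
opening: 0.62
grasp_force: 0.0
```

Run:
```python
from h import *
chk(n=1)
print(move((.4547,-.1172,.08),81))
```

```text
tcp [0.4662 0.0246 0.0843]
[108.6654 215.8775] [ 0.4547 -0.1175] [36.  32.6] -9.0 (array([-0.0466, -0.5675,  0.4358]), array([-0.0011, -0.0019, -0.0016]))
(array([-0.0453, -0.567 ,  0.0178]), array([-0.0011, -0.0019, -0.0021]))
```

Call:
{"name": "send_rows", "arguments": {
  "moves": [
    [-0.015,-0.18,0,0,0,0],
    [-0.03,-0.36,0,0,0,0],
    [-0.045,-0.52,0,0,0,0],
    [-0.045,-0.567,0,0,0,0],
    [-0.045,-0.567,0,0,0,0],
    [-0.045,-0.567,0,0,0,0]
  ]
}}

```text
time_s: 21.6
position: [0.4554, -0.111, 0.0848]
tcp_rot: [[-0.988, 0.156, -0.002], [0.156, 0.988, 0.002], [0.003, 0.001, -1.0]]
force: [-0.2, -0.2, 0.8]
opening: 0.62
grasp_force: 0.0
```

Run:
```python
from h import *
chk(n=1)
```

```text
tcp [ 0.4555 -0.1106  0.085 ]
```

Run:
```python
from h import *
np.set_printoptions(precision=4,suppress=True)
p,d,C=snap();q=p.astype(int);sat=q.max(2)-q.min(2);print(readout.read_state()['position'])
for th in (60,100,150,200,256):
    for ce,mk,st in comps((sat<22)&(q.max(2)<th),150,6000):
        if st[1]+st[3]<240: print(th,ce,rect(C,mk,.012),st)
print(q[200,240:320:4].tolist())
```

```text
[ 0.4557 -0.1105  0.0851]
60 [555.015   57.8985] (array([0.3752, 0.1145]), (25.054473876953125, 7.410187244415283), 4.276829242706299) [549  39  11  36 266]
60 [322.8509  82.1287] (array([ 0.3654, -0.0603]), (19.1279239654541, 9.335118293762207), -6.975914001464844) [317  69  13  27 342]
60 [294.4593 129.589 ] (array([ 0.3979, -0.0864]), (30.417390823364258, 22.489620208740234), 44.2427978515625) [280 109  34  41 455]
60 [268.6399 202.8687] (array([ 0.4547, -0.1173]), (37.082340240478516, 32.46152114868164), -8.882606506347656) [ 250  182   39   43 1630]
100 [554.8546  57.9894] (array([0.3752, 0.1145]), (25.054473876953125, 7.421570777893066), 4.276818752288818) [549  39  11  36 282]
100 [322.8509  82.1287] (array([ 0.3654, -0.0603]), (19.1279239654541, 9.335118293762207), -6.975914001464844) [317  69  13  27 342]
100 [294.4593 129.589 ] (array([ 0.3979, -0.0864]), (30.417390823364258, 22.489620208740234), 44.2427978515625) [280 109  34  41 455]
150 [544.0595  56.5354] (array([0.3701, 0.1058]), (43.43117904663086, 26.55258560180664), 0.2123909890651703) [ 524   23   36   59 1143]
150
[... 923 characters left out ...]
   59 1333]
256 [322.8509  82.1287] (array([ 0.3654, -0.0603]), (19.1279239654541, 9.335118293762207), -6.975914001464844) [317  69  13  27 342]
256 [287.2436  83.6978] (array([ 0.3622, -0.088 ]), (17.99497413635254, 17.023759841918945), -7.876434326171875) [276  71  23  26 546]
256 [294.4593 129.589 ] (array([ 0.3979, -0.0864]), (30.417390823364258, 22.489620208740234), 44.2427978515625) [280 109  34  41 455]
[[24, 41, 34], [27, 41, 34], [110, 111, 108], [39, 40, 39], [39, 39, 40], [36, 37, 37], [39, 38, 38], [38, 38, 37], [32, 34, 37], [38, 41, 43], [41, 42, 44], [33, 35, 34], [130, 129, 126], [19, 37, 27], [19, 36, 28], [24, 40, 30], [24, 39, 32], [18, 38, 32], [21, 39, 30], [25, 42, 35]]
```

Call:
{"name": "send_rows", "arguments": {
  "moves": [
    [0,-0.027,0.02,0,0,0],
    [0,-0.027,0.1,0,0,0],
    [0,-0.027,0.25,0,0,0],
    [0,-0.027,0.37,0,0,0],
    [0,-0.027,0.425,0,0,0],
    [0,-0.027,0.437,0,0,0],
    [0,-0.027,0.437,0,0,0]
  ]
}}

```text
time_s: 22.4
position: [0.4551, -0.1185, -0.0242]
tcp_rot: [[-0.988, 0.155, -0.001], [0.155, 0.988, 0.001], [0.001, 0.0, -1.0]]
force: [-0.3, 0.0, 0.7]
opening: 0.622
grasp_force: 0.0
```

Call:
{"name": "send_rows", "arguments": {
  "moves": [
    [0,0,0,0,0,0],
    [0,0,0,0,0,0],
    [0,0,0,0,0,0],
    [0,0,0,0,0,0],
    [0,0,-0.03,0,0,0],
    [0,0,-0.1,0,0,0],
    [0,0,-0.22,0,0,0],
    [0,0,-0.32,0,0,0],
    [0,0,-0.33,0,0,0]
  ],
  "grip": 0.3
}}

```text
time_s: 23.3
position: [0.457, -0.1199, 0.0615]
tcp_rot: [[-0.988, 0.156, 0.005], [0.156, 0.988, -0.003], [-0.006, -0.002, -1.0]]
force: [0.4, -1.1, -0.7]
opening: 0.433
grasp_force: 30.0
```

Run:
```python
t=open('h.py').read()
a=t.index("    q=p.astype(int);sat=q.max(2)-q.min(2);m=(sat<22)");b=t.index("def discs")
t=t[:a]+'''    q=p.astype(int);sat=q.max(2)-q.min(2);out=[]
    for th in (60,80,110,150,190):
        for ce,mk,st in comps((sat<22)&(q.max(2)<th),150,2500):
            if st[1]+st[3]>240: continue
            xy,s,a=rect(C,mk,z)
            if 28<s[1]<42 and 34<s[0]<48 and s[0]/s[1]<1.4 and not any(np.linalg.norm(o[1]-xy)<.02 for o in out): out.append((ce,xy,s,a))
    return out
'''+t[b:]
open('h.py','w').write(t)
from h import *
s=readout.read_state();print(s['opening']*87,s['grasp_force'],s['position'])
print(move((*PADS[0],.05),95.97))
```

```text
37.637904409963134 29.999811351299286 [ 0.45698438 -0.11994877  0.06154486]
(array([0.3851, 1.5415, 0.041 ]), array([-0.0017,  0.0033, -0.1661]))
```

Call:
{"name": "send_rows", "arguments": {
  "moves": [
    [0.04,0.17,0,0,0,-0.055],
    [0.085,0.34,0,0,0,-0.11],
    [0.13,0.51,0,0,0,-0.166],
    [0.17,0.68,0,0,0,-0.166],
    [0.21,0.85,0,0,0,-0.166],
    [0.25,1.0,0,0,0,-0.166],
    [0.25,1.0,0,0,0,-0.166]
  ]
}}

```text
time_s: 24.0
position: [0.4307, 0.1413, 0.0582]
tcp_rot: [[-0.994, -0.11, -0.002], [-0.11, 0.994, 0.001], [0.002, 0.001, -1.0]]
force: [0.5, -0.7, -1.2]
opening: 0.431
grasp_force: 30.0
```

Run:
```python
from h import *
s=readout.read_state();print(s['opening']*87,s['grasp_force'],s['position'])
print(move((*PADS[0],.0),95.97))
```

```text
37.53100832251471 30.000873506069183 [0.43067231 0.14132244 0.05824635]
(array([-0.0254,  0.5379,  0.2333]), array([ 0.0005, -0.0011,  0.0038]))
```

Call:
{"name": "send_rows", "arguments": {
  "moves": [
    [-0.008,0.16,0,0,0,0.004],
    [-0.016,0.32,0,0,0,0.004],
    [-0.025,0.48,0.03,0,0,0.004],
    [-0.025,0.537,0.1,0,0,0.004],
    [-0.025,0.537,0.18,0,0,0.004],
    [-0.025,0.537,0.23,0,0,0.004],
    [-0.025,0.537,0.23,0,0,0.004],
    [-0.025,0.537,0.23,0,0,0.004]
  ]
}}

```text
time_s: 24.8
position: [0.425, 0.2709, 0.001]
tcp_rot: [[-0.995, -0.096, -0.001], [-0.096, 0.995, -0.0], [0.001, -0.0, -1.0]]
force: [-0.0, 0.0, -0.3]
opening: 0.426
grasp_force: 30.0
```

Run:
```python
from h import *
s=readout.read_state();print(s['opening']*87,s['grasp_force'],s['position'])
print(move((*PADS[0],-.015),95.97))
```

```text
37.07310503827172 29.99997764825821 [0.42495382 0.27091579 0.00101291]
(array([0.0095, 0.0202, 0.0641]), array([-0.0002, -0.0007, -0.005 ]))
```

Call:
{"name": "send_rows", "arguments": {
  "moves": [
    [0.009,0.02,0.01,0,0,-0.005],
    [0.009,0.02,0.03,0,0,-0.005],
    [0.009,0.02,0.05,0,0,-0.005],
    [0.009,0.02,0.062,0,0,-0.005],
    [0.009,0.02,0.064,0,0,-0.005],
    [0.009,0.02,0.064,0,0,-0.005]
  ]
}}

```text
time_s: 25.4
position: [0.4222, 0.2765, -0.0148]
tcp_rot: [[-0.994, -0.105, -0.0], [-0.105, 0.994, -0.0], [0.0, -0.0, -1.0]]
force: [0.4, 1.2, -0.1]
opening: 0.429
grasp_force: 30.0
```

Call:
{"name": "send_rows", "arguments": {
  "moves": [
    [0,0,0,0,0,0],
    [0,0,0,0,0,0],
    [0,0,0,0,0,0],
    [0,0,-0.05,0,0,0],
    [0,0,-0.15,0,0,0],
    [0,0,-0.3,0,0,0],
    [0,0,-0.45,0,0,0],
    [-0.15,0,-0.6,0,0,0],
    [-0.3,0,-0.75,0,0,0],
    [-0.5,-0.1,-0.85,0,0,0],
    [-0.5,-0.1,-0.85,0,0,0],
    [-0.5,-0.1,-0.85,0,0,0]
  ],
  "grip": 0.62
}}

```text
time_s: 26.6
position: [0.5525, 0.2642, 0.2004]
tcp_rot: [[-0.995, -0.103, 0.006], [-0.103, 0.995, 0.001], [-0.006, 0.001, -1.0]]
force: [-0.4, 1.4, -0.5]
opening: 0.619
grasp_force: 0.0
```

Run:
```python
from h import *
p=chk(.02,8)
cv2.imwrite("pics/h5.png",p[:,:,::-1])
```

```text
tcp [0.5493 0.2644 0.1987]
[299.9004 189.5006] [0.5649 0.2932] [36.8 31.1] 6.5 (array([-0.073 ,  0.1078,  0.8608]), array([ 0.0003,  0.0005, -0.0056]))
[319.8844 142.1368] [0.5074 0.3086] [37.1 32.1] 6.0 (array([0.1491, 0.1928, 0.8607]), array([ 0.0003,  0.0005, -0.0002]))
[294.9812 117.1473] [0.4886 0.2813] [38. 37.] -83.8 (array([0.2354, 0.0921, 0.8606]), array([0.0006, 0.0002, 0.9977]))
[300.45   56.048] [0.4203 0.2766] [36.1 28.8] 6.0 (array([0.5092, 0.1018, 0.8604]), array([ 0.0003,  0.0005, -0.0003]))
```

View pics/h5.png

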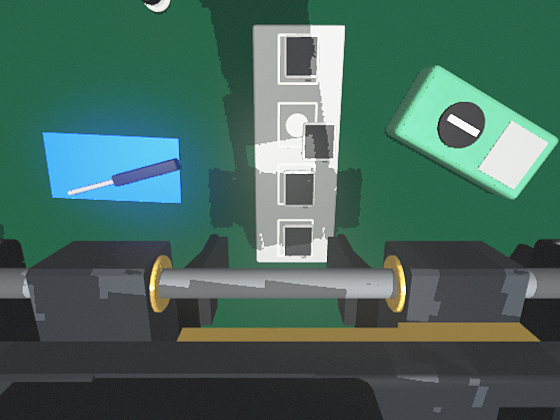

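The second watch has been knocked off its pad and is now at pixel (320,142), i.e. (0.507,0.309). The other three are inside their white rectangles. The stylus lies on the mat at (125,177). I'll regrasp the knocked watch.

Call:
{"name": "send_rows", "arguments": {
  "moves": [
    [0.05,0.065,0.16,0,0,0],
    [0.1,0.13,0.32,0,0,0],
    [0.149,0.193,0.46,0,0,0],
    [0.149,0.193,0.475,0,0,0],
    [0.149,0.193,0.475,0,0,0],
    [0.149,0.193,0.475,0,0,0]
  ]
}}

```text
time_s: 27.25
position: [0.5082, 0.3091, 0.0804]
tcp_rot: [[-0.994, -0.105, 0.002], [-0.105, 0.994, 0.001], [-0.003, 0.0, -1.0]]
force: [1.1, -0.2, -0.7]
opening: 0.622
grasp_force: 0.0
```

Run:
```python
from h import *
p=chk(.02,4)
cv2.imwrite("pics/h6.png",p[:,:,::-1])
s=readout.read_state();C=cam("wrist",s);print([ (a[0],a[1],a[2]) for a in discs(p,C)])
```

```text
tcp [0.5088 0.309  0.0808]
[276.1264 205.048 ] [0.507  0.3085] [37.2 32.8] 6.1 (array([ 0.0087, -0.0019,  0.3893]), array([ 0.0005,  0.0023, -0.0011]))
[241.886 175.441] [0.4891 0.2829] [43.7 38.9] 6.1 (array([ 0.0906, -0.096 ,  0.389 ]), array([ 0.0005,  0.0023, -0.0011]))
[246.4184  87.7632] [0.4203 0.2771] [36.1 32.3] 6.1 (array([ 0.367 , -0.0902,  0.3879]), array([ 0.0005,  0.0023, -0.0011]))
[(array([277.0629, 138.1943]), array([0.4552, 0.3036, 0.008 ]), (17.049785614013672, 13.738264083862305))]
```

Call:
{"name": "send_rows", "arguments": {
  "moves": [
    [0.008,-0.002,0.12,0,0,0],
    [0.008,-0.002,0.27,0,0,0],
    [0.008,-0.002,0.36,0,0,0],
    [0.008,-0.002,0.388,0,0,0],
    [0.008,-0.002,0.388,0,0,0],
    [0.008,-0.002,0.388,0,0,0]
  ]
}}

```text
time_s: 27.9
position: [0.5069, 0.3085, -0.0163]
tcp_rot: [[-0.994, -0.105, 0.003], [-0.105, 0.994, 0.001], [-0.003, 0.001, -1.0]]
force: [-0.3, 0.2, -0.6]
opening: 0.624
grasp_force: 0.0
```

Call:
{"name": "send_rows", "arguments": {
  "moves": [
    [0,0,0,0,0,0],
    [0,0,0,0,0,0],
    [0,0,0,0,0,0],
    [0,0,0,0,0,0],
    [0,0,-0.03,0,0,0],
    [0,0,-0.06,0,0,0],
    [0.03,-0.05,-0.07,0,0,0],
    [0.07,-0.095,-0.07,0,0,0],
    [0.07,-0.095,-0.07,0,0,0],
    [0.07,-0.095,-0.07,0,0,0]
  ],
  "grip": 0.3
}}

```text
time_s: 28.9
position: [0.4907, 0.283, -0.0002]
tcp_rot: [[-0.995, -0.105, 0.001], [-0.105, 0.995, 0.0], [-0.001, 0.0, -1.0]]
force: [0.2, 0.1, 0.1]
opening: 0.433
grasp_force: 30.0
```

Run:
```python
from h import *
s=readout.read_state();print(s['opening']*87,s['grasp_force'],s['position'])
print(move((PADS[1,0],PADS[1,1],-.0155),95.97))
```

```text
37.69044534387624 29.999864995479584 [ 4.90661126e-01  2.82971130e-01 -1.55093403e-04]
(array([-0.0054,  0.0003,  0.0614]), array([0.0002, 0.0005, 0.0004]))
```

Call:
{"name": "send_rows", "arguments": {
  "moves": [
    [-0.005,0,0.02,0,0,0],
    [-0.005,0,0.045,0,0,0],
    [-0.005,0,0.059,0,0,0],
    [-0.005,0,0.061,0,0,0],
    [-0.005,0,0.061,0,0,0]
  ]
}}

```text
time_s: 29.4
position: [0.4912, 0.2829, -0.0162]
tcp_rot: [[-0.994, -0.105, -0.001], [-0.105, 0.994, -0.0], [0.001, -0.0, -1.0]]
force: [-0.0, 0.5, -0.0]
opening: 0.432
grasp_force: 30.0
```

Call:
{"name": "send_rows", "arguments": {
  "moves": [
    [0,0,0,0,0,0],
    [0,0,0,0,0,0],
    [0,0,0,0,0,0],
    [0,0,-0.05,0,0,0],
    [0,0,-0.15,0,0,0],
    [0,0,-0.3,0,0,0],
    [-0.1,-0.15,-0.45,0,0,0],
    [-0.25,-0.33,-0.5,0,0,0],
    [-0.34,-0.5,-0.55,0,0,0],
    [-0.34,-0.6,-0.55,0,0,0],
    [-0.34,-0.6,-0.55,0,0,0],
    [-0.34,-0.6,-0.55,0,0,0]
  ],
  "grip": 0.62
}}

```text
time_s: 30.6
position: [0.5918, 0.1417, 0.1226]
tcp_rot: [[-0.995, -0.103, 0.0], [-0.103, 0.995, 0.0], [-0.0, 0.0, -1.0]]
force: [0.8, 0.3, -0.2]
opening: 0.62
grasp_force: 0.0
```

```bash
cat >> h.py <<'E'
def stylus(p,C,zh=.010,show=True):
    """rod/handle pixels inside the blue mat's hull; axis by PCA on the plane of the axis"""
    q=p.astype(int);bl=((q[:,:,2]>q[:,:,0]+40)&(q[:,:,2]>q[:,:,1]+25)).astype(np.uint8)
    n,l,st,_=cv2.connectedComponentsWithStats(bl)
    k=[j for j in range(1,n) if st[j,4]>400]
    pts=np.argwhere(np.isin(l,k))[:,::-1].astype(np.int32);h=np.zeros_like(bl);cv2.fillConvexPoly(h,cv2.convexHull(pts),1)
    h=cv2.dilate(h,np.ones((3,3)))
    sat=q.max(2)-q.min(2)
    return [(ce,rect(C,mk,zh),st) for ce,mk,st in comps((h==1)&(sat<45)&(bl==0),60,6000)],rect(C,h,.003)
E
python3 - <<'E'
from h import *
p=chk(.02,4);s=readout.read_state();C=cam("wrist",s)
print(stylus(p,C))
cv2.imwrite("pics/h7.png",p[:,:,::-1])
D=load("pics/wD.npz");print(stylus(D[0],D[2]))
E
```

```text
tcp [0.591  0.1428 0.1222]
[444.7979 183.3757] [0.5644 0.2928] [36.  32.2] 6.0 (array([0.0428, 0.6077, 0.5551]), array([ 0.0004, -0.0004,  0.0004]))
[451.7949  99.8731] [0.4923 0.2842] [36.5 32.6] 6.0 (array([0.3334, 0.6038, 0.5552]), array([ 0.0004, -0.0004,  0.0003]))
([(array([280.1976, 151.4192]), (array([0.552 , 0.1409]), (13.372323036193848, 13.334214210510254), -70.06225395202637), array([272, 144,  16,  17, 167], dtype=int32)), (array([261.9238, 160.419 ]), (array([0.5623, 0.1271]), (16.110322952270508, 7.556845664978027), -83.93691825866699), array([255, 157,  18,   9, 105], dtype=int32)), (array([174.1765, 179.6367]), (array([0.5892, 0.0435]), (58.963069915771484, 4.649005889892578), -69.1191520690918), array([145, 170,  59,  20, 289], dtype=int32))], (array([0.569 , 0.0669]), (163.66867065429688, 111.778076171875), -86.41515517234802))
([(array([305.1958, 145.9006]), (array([0.5754, 0.082 ]), (140.49232482910156, 14.355998039245605), -69.3736400604248), array([252, 129,  89,  39, 664], dtype=int32))], (array([0.5653, 0.0648]), (164.000732421875, 85.32244110107422), -86.72904324531555))
```

View pics/h7.png

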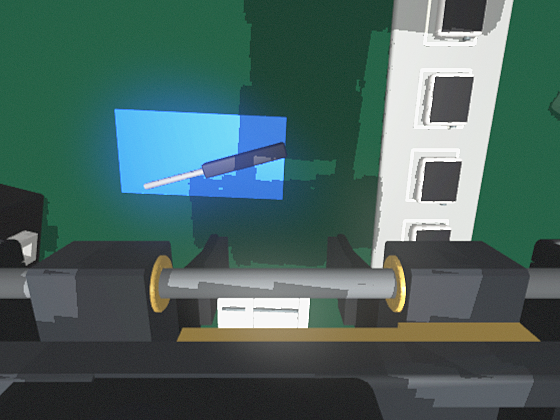

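All four pads hold a watch. The stylus is on the mat, tip at (147,187), with its middle at about (0.575,0.081) and its tip heading −69.3°. Before taking it I'll look at the tester.

Call:
{"name": "send_rows", "arguments": {
  "moves": [
    [0,-0.16,-0.1,0,0,0.03],
    [-0.01,-0.32,-0.2,0,0,0.066],
    [-0.02,-0.48,-0.3,0,0,0.066],
    [-0.037,-0.64,-0.32,0,0,0.066],
    [-0.037,-0.78,-0.32,0,0,0.066],
    [-0.037,-0.81,-0.32,0,0,0.066],
    [-0.037,-0.81,-0.32,0,0,0.066],
    [-0.037,-0.81,-0.32,0,0,0.066]
  ],
  "grip": 0.4
}}

```text
time_s: 31.45
position: [0.6213, -0.0555, 0.2012]
tcp_rot: [[-1.0, -0.003, -0.002], [-0.003, 1.0, 0.001], [0.002, 0.001, -1.0]]
force: [0.2, -0.0, 0.3]
opening: 0.399
grasp_force: 0.0
```

Run:
```python
from h import *
s=readout.read_state();print(s['position'])
p,d=viewer.capture("wrist");np.savez("pics/wE.npz",p=p,d=d,R=s['tcp_rot'],t=s['position'])
C=cam("wrist",s);print(stylus(p,C))
i=C[0]
def px(X):c=C[1].T@(np.array(X)-C[2]);return np.array([i['cx']+i['fx']*c[0]/c[2],i['cy']+i['fy']*c[1]/c[2]])
u,v=px((.663,-.089,.05)).astype(int);print(u,v)
v0,u0=max(v-75,0),max(u-110,0)
cv2.imwrite("pics/t1.png",cv2.resize(p[v0:v0+130,u0:u0+170,::-1],None,fx=4.5,fy=4.5,interpolation=cv2.INTER_CUBIC));print(u0,v0)
```

```text
[ 0.62133894 -0.0554686   0.20123418]
([(array([405.22857143, 134.56071429]), (array([0.57687408, 0.08122387]), (139.91461181640625, 17.55760955810547), -68.93464660644531), array([ 336,  111,  116,   51, 1120], dtype=int32))], (array([0.56515045, 0.06543696]), (164.1553497314453, 84.10000610351562), -86.65331816673279))
246 220
136 145
```

View pics/t1.png

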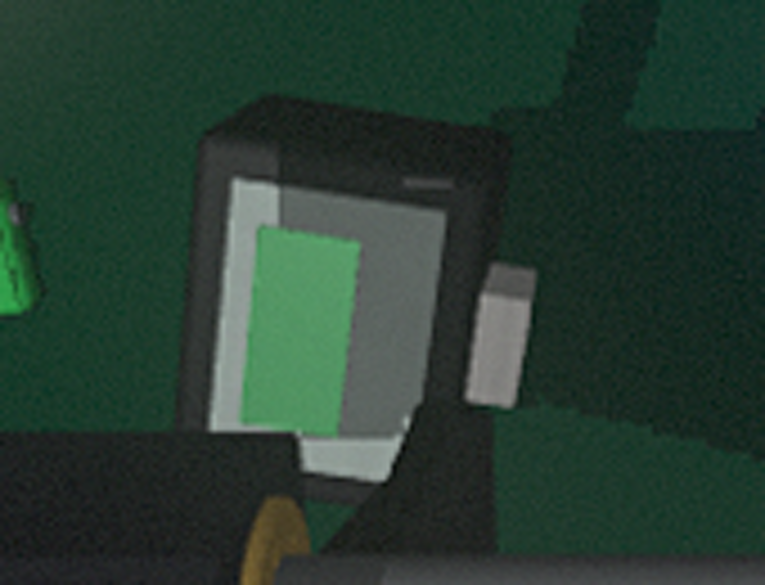

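Crop at offset (136,145), scale 4.5: the collar's lit top face has corners (485,291), (531,297), (513,408) and (466,402). Its right edge is the mouth.

Run:
```python
from h import *
np.set_printoptions(precision=4,suppress=True)
E=load("pics/wE.npz");D=load("pics/wD.npz")
c=np.array([(485,291),(531,297),(513,408),(466,402)],float);uv=(c+.5)/4.5-.5+[136,145]
P=plane(E[2],uv,.054);print(P);m=(P[1]+P[2])/2;b=(P[0]+P[3])/2
print("sizes",np.linalg.norm(P[0]-P[1]),np.linalg.norm(P[1]-P[2]),"mouth",m,"edge yaw",np.degrees(np.arctan2(*(P[1]-P[2])[1::-1])))
print("depth z",depthpt(E[2],uv.mean(0),E[1])[0])
for n,(p,d,C),ctr in (("E",E,uv.mean(0)),("D",D,(178,212))):
    q=p.astype(int);sat=q.max(2)-q.min(2);print(n,"ctr col",q[int(ctr[1]),int(ctr[0])])
    for th in (100,120,140,160):
        for ce,mk,st in comps((sat<30)&(q.max(2)>th),30,900):
            if np.linalg.norm(ce-ctr)<12: print(th,ce,rect(C,mk,.054),st)
# tester screen: grey/white panel orientation, body top
p,d,C=D;q=p.astype(int);sat=q.max(2)-q.min(2)
for X in ((p,d,C),E):
    q=X[0].astype(int);g=(q[:,:,1]>q[:,:,0]+50)&(q[:,:,1]>110)
    for ce,mk,st in comps(g,150,3000):
        r=rect(X[2],mk,.062);
        if np.linalg.norm(r[0]-[.655,-.14])<.05:print("screen",ce,r,depthpt(X[2],ce,X[1])[0])
```

```text
[[ 0.649  -0.0919  0.054 ]
 [ 0.6505 -0.0807  0.054 ]
 [ 0.6794 -0.0856  0.054 ]
 [ 0.6779 -0.0973  0.054 ]]
sizes 0.01128231954695842 0.029328399891887343 mouth [ 0.665  -0.0831  0.054 ] edge yaw 170.34722169858264
depth z [ 0.6639 -0.0888  0.0543]
E ctr col [129 129 126]
100 [247.2652 223.2083] (array([ 0.6656, -0.088 ]), (28.3955020904541, 12.117061614990234), -9.677444458007812) [241 211  14  25 264]
120 [247.1234 223.3362] (array([ 0.6655, -0.0881]), (26.798282623291016, 11.40279769897461), -7.648284912109375) [241 212  13  24 235]
D ctr col [212 210 205]
100 [176.5683 216.1913] (array([ 0.6656, -0.0881]), (29.778627395629883, 12.766945838928223), -4.7551422119140625) [172 206  10  21 183]
120 [176.5706 216.2938] (array([ 0.6659, -0.0881]), (28.79248046875, 12.755876541137695), -4.755180358886719) [172 207  10  20 177]
140 [176.7152 216.3636] (array([ 0.6659, -0.0878]), (28.34233856201172, 12.092888832092285), -8.870704650878906) [172 207  10  20 165]
160 [176.7386 216.3529] (array([ 0.6661, -0.0877]), (27.756526947021484, 11.675874710083008), -9.202377319335938) [172 207  10  19 153]
screen [140.5835 212.8963] (array([ 0.6588, -0.1351]), (48.773643493652344, 23.41333770751953), -9.408340454101562) [ 0.6578 -0.1342  0.0639]
screen [202.9324 219.1216] (array([ 0.6587, -0.1351]), (49.94126510620117, 23.71394920349121), -9.149360656738281) [ 0.6575 -0.1346  0.0634]
```

Both views agree: collar top centre (0.6656,−0.088) at z 0.054, tester yaw about −9.2° from square, push heading about −99.2°. The mouth is at (0.6666,−0.0821,0.040). Now to the stylus handle.

Call:
{"name": "send_rows", "arguments": {
  "moves": [
    [0.03,0.08,0,0,0,0.09],
    [0.06,0.16,0.05,0,0,0.18],
    [0.09,0.25,0.1,0,0,0.27],
    [0.12,0.34,0.2,0,0,0.36],
    [0.15,0.43,0.3,0,0,0.45],
    [0.18,0.52,0.35,0,0,0.54],
    [0.21,0.6,0.4,0,0,0.63],
    [0.225,0.66,0.4,0,0,0.72],
    [0.225,0.66,0.4,0,0,0.768],
    [0.225,0.66,0.4,0,0,0.768],
    [0.225,0.66,0.4,0,0,0.768],
    [0.225,0.66,0.4,0,0,0.768]
  ]
}}

```text
time_s: 32.7
position: [0.5656, 0.1075, 0.1019]
tcp_rot: [[-0.36, 0.933, 0.0], [0.933, 0.36, 0.0], [-0.0, 0.0, -1.0]]
force: [0.1, -0.5, 0.3]
opening: 0.402
grasp_force: 0.0
```

Run:
```python
from h import *
np.set_printoptions(precision=4,suppress=True)
p,d,C=snap();s=readout.read_state();print(s['position'])
r=stylus(p,C);print(r)
q=p.astype(int)
i=C[0]
def px(X):c=C[1].T@(np.array(X)-C[2]);return np.array([i['cx']+i['fx']*c[0]/c[2],i['cy']+i['fy']*c[1]/c[2]])
for X in ((.5651,.1094,.017),(.5722,.0907,.017)): print(px(X),depthpt(C,px(X),d)[0])
u,v=px((.5651,.1094,.017)).astype(int);print([int(x) for x in q[v,u-25:u+26].max(1)]);cv2.imwrite("pics/s1.png",p[:,:,::-1])
E=load("pics/wE.npz");C=E[2]
print(depthpt(C,px((.5651,.1094,.017)),E[1])[0])
s0=move((.5651,.1094,-.024),20.8);print(s0)
```

```text
[0.5658 0.1072 0.1019]
([(array([276.1338, 179.1699]), (array([0.5601, 0.1204]), (52.9947509765625, 12.768289566040039), -69.2475700378418), array([269, 153,  15,  59, 777], dtype=int32)), (array([276., 255.]), (array([0.5854, 0.0544]), (29.072097778320312, 3.8695521354675293), -68.8496322631836), array([274, 241,   5,  29, 145], dtype=int32)), (array([253.3235, 282.472 ]), (array([0.5735, 0.0147]), (81.84455108642578, 48.504791259765625), 13.0303373336792), array([ 210,  259,   86,   48, 2108], dtype=int32))], (array([0.5653, 0.0655]), (164.35630798339844, 84.1070785522461), -86.60640954971313))
[276.9581 197.6419] [0.5651 0.1094 0.0168]
[276.8255 219.1057] [0.5721 0.0909 0.0176]
[219, 220, 218, 220, 218, 221, 219, 220, 220, 218, 219, 219, 219, 220, 221, 226, 214, 74, 91, 96, 96, 99, 98, 95, 93, 97, 93, 96, 96, 94, 89, 82, 153, 233, 221, 220, 219, 219, 220, 219, 219, 218, 218, 217, 218, 217, 218, 219, 219, 217, 217]
[0.565  0.1089 0.0182]
(array([0.0091, 0.0004, 0.5036]), array([0.0002, 0.0001, 0.0026]))
```

The handle top reads 16.8–17.6 mm (two views), and it's centred. Descend and grip.

Call:
{"name": "send_rows", "arguments": {
  "moves": [
    [0.009,0,0.15,0,0,0],
    [0.009,0,0.3,0,0,0],
    [0.009,0,0.43,0,0,0],
    [0.009,0,0.49,0,0,0],
    [0.009,0,0.503,0,0,0],
    [0.009,0,0.503,0,0,0]
  ]
}}

```text
time_s: 33.35
position: [0.5649, 0.109, -0.0236]
tcp_rot: [[-0.358, 0.934, -0.0], [0.934, 0.358, -0.0], [0.0, -0.0, -1.0]]
force: [-0.4, -0.0, 0.0]
opening: 0.399
grasp_force: 0.0
```

Call:
{"name": "send_rows", "arguments": {
  "moves": [
    [0,0,0,0,0,0],
    [0,0,0,0,0,0],
    [0,0,0,0,0,0],
    [0,0,0,0,0,0],
    [0,0,0,0,0,0],
    [0,0,0,0,0,0],
    [0,0,-0.03,0,0,0],
    [0,0,-0.1,0,0,0],
    [0,0,-0.2,0,0,0],
    [0,0,-0.24,0,0,0],
    [0,0,-0.24,0,0,0],
    [0,0,-0.24,0,0,0]
  ],
  "grip": 0.0
}}

```text
time_s: 34.55
position: [0.5646, 0.1093, 0.0358]
tcp_rot: [[-0.358, 0.934, -0.0], [0.934, 0.358, 0.0], [0.0, -0.0, -1.0]]
force: [-1.0, -0.2, -0.6]
opening: 0.161
grasp_force: 30.0
```

Run:
```python
from h import *
np.set_printoptions(precision=4,suppress=True)
p,d,C=snap();s=readout.read_state();print(s['position'],s['opening']*87,s['grasp_force'],s['tcp_rot'][:,1])
cv2.imwrite("pics/s2.png",p[:,:,::-1])
# in tool frame: rod/handle from depth
i=viewer.camera_info("wrist");T=i['tool_from_camera']
v,u=np.nonzero((d>0)&(d<.32));z=d[v,u];c=(np.c_[(u-i['cx'])/i['fx']*z,(v-i['cy'])/i['fy']*z,z,np.ones(len(z))]@T.T)[:,:3]*1000
k=(np.abs(c[:,1])<14)&(c[:,2]<-5)&(c[:,2]>-45)&(c[:,0]>11)
print("handle back part",c[k].mean(0),c[k].min(0),c[k].max(0),k.sum())
k=(np.abs(c[:,1])<14)&(c[:,2]<0)&(c[:,2]>-45)&(c[:,0]<-11)
if k.sum(): print("front",c[k].mean(0),c[k].min(0),c[k].max(0),k.sum())
```

```text
[0.5642 0.1092 0.0353] 14.281699436160233 29.999919533729553 [ 0.9337  0.3581 -0.0014]
handle back part [ 25.6456   0.331  -40.32  ] [ 11.0011 -13.9783 -44.8142] [ 39.5069  13.9954 -27.9312] 1755
front [-29.0216   0.61   -40.8687] [-39.1563  -6.2083 -42.5828] [-19.7668   7.4848 -38.0168] 751
```

Run:
```python
from h import *
m=np.array([.6663,-.0821]);a=np.array([np.cos(np.radians(-99.2)),np.sin(np.radians(-99.2))])
print(*(m-.13*a),move((*(m-.13*a),.035),-9.2))
```

```text
0.6870845543999385 0.04622771445948842 (array([-4.114e-01,  3.688e-01,  4.000e-04]), array([-1.000e-03, -1.000e-04,  3.353e-01]))
```

Call:
{"name": "send_rows", "arguments": {
  "moves": [
    [-0.08,0.07,0,0,0,0.06],
    [-0.16,0.14,0,0,0,0.12],
    [-0.24,0.21,0,0,0,0.18],
    [-0.32,0.28,0,0,0,0.24],
    [-0.39,0.35,0,0,0,0.3],
    [-0.411,0.369,0,0,0,0.335],
    [-0.411,0.369,0,0,0,0.335],
    [-0.411,0.369,0.06,0,0,0.335],
    [-0.411,0.369,0.112,0,0,0.335],
    [-0.411,0.369,0.112,0,0,0.335],
    [-0.411,0.369,0.112,0,0,0.335]
  ]
}}

```text
time_s: 35.7
position: [0.6864, 0.0468, 0.0066]
tcp_rot: [[0.159, 0.987, -0.003], [0.987, -0.159, 0.0], [-0.0, -0.003, -1.0]]
force: [0.6, 0.4, -1.0]
opening: 0.158
grasp_force: 30.0
```

Run:
```python
from h import *
np.set_printoptions(precision=4,suppress=True)
m=np.array([.6663,-.0821]);a=np.array([np.cos(np.radians(-99.2)),np.sin(np.radians(-99.2))])
s=readout.read_state();print(s['position'],s['force'],s['opening']*87,move((*(m-.13*a),.0064),-9.2))
# wrist view: stylus handle yaw in tool frame; top view: rod vs collar
p,d,C=snap("top");i=C[0]
def px(X):c=C[1].T@(np.array(X)-C[2]);return np.array([i['cx']+i['fx']*c[0]/c[2],i['cy']+i['fy']*c[1]/c[2]])
print(px((*m,.04)),px((*(m-.03*a),.04)))
u,v=px((*m,.04)).astype(int)
w=cv2.resize(p[v-30:v+30,u-50:u+40,::-1],None,fx=4,fy=4,interpolation=cv2.INTER_CUBIC)
p2,d2,C2=snap("scene");C=C2;i=C[0]
print(px((*m,.04)),px((*(m-.03*a),.04)))
u,v=px((*m,.04)).astype(int)
w2=cv2.resize(p2[v-30:v+30,u-45:u+45,::-1],None,fx=4,fy=4,interpolation=cv2.INTER_CUBIC)
cv2.imwrite("pics/push.png",np.vstack([w,w2]))
```

```text
[0.6864 0.0468 0.0066] [ 0.5641  0.3831 -0.9609] 13.740531343066488 (array([-0.002,  0.003,  0.001]), array([-0.0019,  0.0001,  0.0008]))
[297.4036 171.6857] [285.9807 170.0069]
[275.2788 241.2139] [284.5304 239.353 ]
```

View pics/push.png

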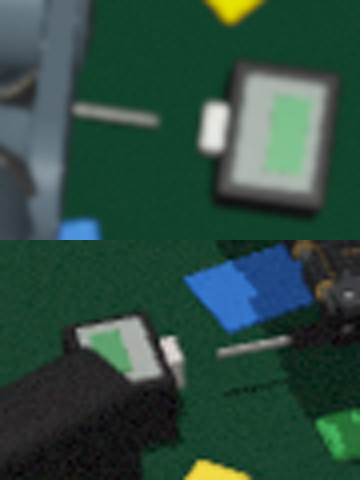

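Last look: in the top view the rod (75,108)→(155,121) points at the middle of the collar front (about (215,130)). The scene view agrees. I'll advance to just inside the mouth.

Call:
{"name": "send_rows", "arguments": {
  "moves": [
    [-0.04,0.003,0,0,0,0],
    [-0.08,0.003,0,0,0,0],
    [-0.11,0.003,0,0,0,0],
    [-0.125,0.003,0,0,0,0],
    [-0.135,0.003,0,0,0,0],
    [-0.135,0.003,0,0,0,0]
  ]
}}

```text
time_s: 36.4
position: [0.6832, 0.0124, 0.0081]
tcp_rot: [[0.16, 0.987, 0.0], [0.987, -0.16, 0.0], [0.0, 0.0, -1.0]]
force: [0.3, 0.2, -0.4]
opening: 0.156
grasp_force: 30.0
```

Call:
{"name": "send_rows", "arguments": {
  "moves": [
    [-0.004,0,0,0,0,0],
    [-0.008,0,0,0,0,0],
    [-0.012,0,0,0,0,0],
    [-0.016,0,0,0,0,0],
    [-0.016,0,0,0,0,0]
  ]
}}

```text
time_s: 36.9
position: [0.6826, 0.009, 0.008]
tcp_rot: [[0.159, 0.987, -0.0], [0.987, -0.159, -0.0], [-0.0, -0.0, -1.0]]
force: [0.2, -0.5, -0.0]
opening: 0.157
grasp_force: 30.0
```

```bash
cat >> h.py <<'E'
def pen():
    m=np.array([.6663,-.0821]);a=np.array([np.cos(np.radians(-99.2)),np.sin(np.radians(-99.2))])
    s=readout.read_state();x=s['position'][:2]+.1*a-m
    print("t",s['time_s'],"in mm",1000*x@a,"lat",1000*(x[0]*a[1]-x[1]*a[0]),"z",s['position'][2],"F along",-s['force'][:2]@a,s['force'],s['opening']*87,s['grasp_force'])
E
python3 -c "
from h import *
pen()"
```

```text
t 36.9 in mm 7.5093121367448425 lat -1.4867310534012805 z 0.007965030998677819 F along -0.42500923348436787 [ 0.22420815 -0.46686148 -0.0286547 ] 13.665785191600346 29.999915063381195
```

Call:
{"name": "send_rows", "arguments": {
  "moves": [
    [-0.004,0,0.003,0,0,0],
    [-0.008,0,0.003,0,0,0],
    [-0.008,0,0.003,0,0,0]
  ]
}}

```text
time_s: 37.2
position: [0.6824, 0.0072, 0.0073]
tcp_rot: [[0.16, 0.987, 0.0], [0.987, -0.16, 0.0], [0.001, 0.0, -1.0]]
force: [0.2, 1.2, -0.3]
opening: 0.159
grasp_force: 30.0
```

Call:
{"name": "send_rows", "arguments": {
  "moves": [
    [-0.004,0,0,0,0,0],
    [-0.004,0,0,0,0,0]
  ]
}}

```text
time_s: 37.4
position: [0.6822, 0.0063, 0.0073]
tcp_rot: [[0.159, 0.987, 0.0], [0.987, -0.159, 0.0], [0.0, 0.0, -1.0]]
force: [1.0, 2.2, -0.1]
opening: 0.159
grasp_force: 30.0
```

Call:
{"name": "send_rows", "arguments": {
  "moves": [
    [-0.004,0,0,0,0,0],
    [-0.004,0,0,0,0,0]
  ]
}}

```text
time_s: 37.6
position: [0.682, 0.0052, 0.0073]
tcp_rot: [[0.159, 0.987, 0.0], [0.987, -0.159, 0.0], [0.0, 0.0, -1.0]]
force: [1.2, 2.5, -0.1]
opening: 0.157
grasp_force: 30.0
```

```bash
python3 -c "
from h import *
pen()"
```

```text
t 37.6 in mm 11.268997948250089 lat -1.5204389601968835 z 0.007284018732835851 F along 2.653166774105376 [ 1.15033904  2.50142689 -0.09548053] 13.682991929602984 30.000398755073547
```

The force is rising with the spring (about 2.65 N, so roughly 3 mm in). I'll go on in 1 mm steps.

Call:
{"name": "send_rows", "arguments": {
  "moves": [
    [-0.004,0,0,0,0,0],
    [-0.004,0,0,0,0,0]
  ]
}}

```text
time_s: 37.8
position: [0.6818, 0.0042, 0.0073]
tcp_rot: [[0.159, 0.987, 0.0], [0.987, -0.159, 0.0], [0.0, 0.0, -1.0]]
force: [-0.2, 3.3, 0.5]
opening: 0.159
grasp_force: 30.0
```

Call:
{"name": "send_rows", "arguments": {
  "moves": [
    [-0.003,0,0,0,0,0],
    [-0.003,0,0,0,0,0],
    [-0.003,0,0,0,0,0]
  ]
}}

```text
time_s: 38.1
position: [0.6817, 0.0035, 0.0073]
tcp_rot: [[0.159, 0.987, 0.0], [0.987, -0.159, 0.0], [0.0, 0.0, -1.0]]
force: [1.0, 3.7, -0.0]
opening: 0.154
grasp_force: 30.0
```

```bash
python3 -c "
from h import *
pen()"
```

```text
t 38.1 in mm 13.037386287391326 lat -1.5117007174609596 z 0.007276051077856831 F along 3.8357682165534004 [ 1.01234772  3.72178897 -0.01831371] 13.395847472356909 30.000413954257965
```

Call:
{"name": "send_rows", "arguments": {
  "moves": [
    [-0.002,0,0,0,0,0],
    [-0.002,0,0,0,0,0],
    [-0.002,0,0,0,0,0]
  ]
}}

```text
time_s: 38.4
position: [0.6817, 0.0035, 0.0073]
tcp_rot: [[0.159, 0.987, 0.0], [0.987, -0.159, 0.001], [0.001, 0.0, -1.0]]
force: [1.6, 5.1, 0.5]
opening: 0.156
grasp_force: 30.0
```

Call:
{"name": "send_rows", "arguments": {
  "moves": [
    [-0.002,0,0,0,0,0],
    [-0.002,0,0,0,0,0],
    [-0.002,0,0,0,0,0]
  ]
}}

```text
time_s: 38.7
position: [0.6817, 0.0035, 0.0073]
tcp_rot: [[0.16, 0.987, 0.001], [0.987, -0.16, 0.002], [0.002, 0.0, -1.0]]
force: [1.0, 6.9, -0.3]
opening: 0.159
grasp_force: 30.0
```

```bash
python3 -c "
from h import *
pen()"
```

```text
t 38.7 in mm 13.068961814465 lat -1.5062025906803518 z 0.007327402627525376 F along 6.975582094728052 [ 1.01297943  6.9024166  -0.29495203] 13.865595224976337 30.00100940465927
```

The position has stopped and the force is 7 N: the end stop, fully in. Hold for 2 s.

Call:
{"name": "send_rows", "arguments": {
  "moves": [
    [0,0,0,0,0,0],
    [0,0,0,0,0,0],
    [0,0,0,0,0,0],
    [0,0,0,0,0,0],
    [0,0,0,0,0,0],
    [0,0,0,0,0,0],
    [0,0,0,0,0,0],
    [0,0,0,0,0,0],
    [0,0,0,0,0,0],
    [0,0,0,0,0,0]
  ]
}}

```text
time_s: 39.7
position: [0.6817, 0.0035, 0.0073]
tcp_rot: [[0.16, 0.987, 0.0], [0.987, -0.16, 0.002], [0.002, 0.0, -1.0]]
force: [0.9, 5.9, 1.2]
opening: 0.158
grasp_force: 30.0
```

Call:
{"name": "send_rows", "arguments": {
  "moves": [
    [0,0,0,0,0,0],
    [0,0,0,0,0,0],
    [0,0,0,0,0,0],
    [0,0,0,0,0,0],
    [0,0,0,0,0,0],
    [0,0,0,0,0,0],
    [0,0,0,0,0,0],
    [0,0,0,0,0,0]
  ]
}}

```text
time_s: 40.5
position: [0.6817, 0.0035, 0.0073]
tcp_rot: [[0.16, 0.987, 0.001], [0.987, -0.16, 0.002], [0.002, 0.0, -1.0]]
force: [0.6, 6.5, -0.2]
opening: 0.159
grasp_force: 30.0
```

Run:
```python
from h import *
np.set_printoptions(precision=4,suppress=True)
pen()
p,d,C=snap("top")
i=C[0]
# watches still on pads? dark glass in the top view at each pad
for P in PADS:
    c=C[1].T@(np.array([*P,.02])-C[2]);u,v=i['cx']+i['fx']*c[0]/c[2],i['cy']+i['fy']*c[1]/c[2];print(u,v,p[int(round(v)),int(round(u))])
```

```text
t 40.5 in mm 13.056444196369808 lat -1.5040821641712314 z 0.007323263336556793 F along 6.548919424425223 [ 0.6405  6.5305 -0.2102] 13.867445545048154 30.000900328159332
161.1771445925442 267.24970081961465 [ 93 111 122]
158.57582626622943 240.4483349251791 [110 128 138]
156.2273280524771 213.87177251568926 [75 89 98]
153.67516552574693 187.67175480418558 [70 69 69]
```

Held in for over 2 s at about 6.5 N. Retract, then take the stylus back to the mat.

Call:
{"name": "send_rows", "arguments": {
  "moves": [
    [0.03,0,0,0,0,0],
    [0.08,0,0,0,0,0],
    [0.14,0,0,0,0,0],
    [0.18,0,0,0,0,0],
    [0.18,0,-0.06,0,0,0],
    [0.18,0,-0.12,0,0,0],
    [0.18,0,-0.12,0,0,0]
  ]
}}

```text
time_s: 41.25
position: [0.6914, 0.0462, 0.0411]
tcp_rot: [[0.159, 0.987, 0.007], [0.987, -0.159, -0.001], [0.0, 0.007, -1.0]]
force: [0.7, -0.4, -0.1]
opening: 0.159
grasp_force: 30.0
```

Run:
```python
from h import *
s=readout.read_state();print(s['position'],s['opening']*87,s['grasp_force']);print(move((.563,.106,.02),15))
```

```text
[0.69144378 0.04619556 0.04105242] 13.846273647684663 29.999889135360718
(array([ 0.1543, -0.5459,  0.0805]), array([ 0.0043,  0.0009, -0.2685]))
```

Call:
{"name": "send_rows", "arguments": {
  "moves": [
    [0.03,-0.11,0,0,0,-0.055],
    [0.06,-0.22,0,0,0,-0.11],
    [0.09,-0.33,0,0,0,-0.165],
    [0.12,-0.44,0.02,0,0,-0.22],
    [0.15,-0.53,0.06,0,0,-0.268],
    [0.154,-0.546,0.08,0,0,-0.268],
    [0.154,-0.546,0.08,0,0,-0.268],
    [0.154,-0.546,0.08,0,0,-0.268]
  ]
}}

```text
time_s: 42.05
position: [0.5625, 0.1057, 0.0178]
tcp_rot: [[-0.256, 0.967, 0.003], [0.967, 0.256, -0.0], [-0.001, 0.003, -1.0]]
force: [-0.1, -0.1, -0.1]
opening: 0.157
grasp_force: 30.0
```

Run:
```python
from h import *
s=readout.read_state();print(s['position'],s['opening']*87,s['grasp_force']);print(move((.563,.106,-.0228),15))
```

```text
[0.56250708 0.10572791 0.01778289] 13.622444033063237 29.999931156635284
(array([0.0007, 0.0017, 0.1623]), array([ 0.0021,  0.0007, -0.0016]))
```

Lower, release, rise, and turn back toward the plate.

Call:
{"name": "send_rows", "arguments": {
  "moves": [
    [0,0,0.06,0,0,0],
    [0,0,0.12,0,0,0],
    [0,0,0.15,0,0,0],
    [0,0,0.162,0,0,0],
    [0,0,0.162,0,0,0],
    [0,0,0.162,0,0,0]
  ]
}}

```text
time_s: 42.65
position: [0.5605, 0.1063, -0.0232]
tcp_rot: [[-0.258, 0.966, 0.001], [0.966, 0.258, -0.0], [-0.0, 0.001, -1.0]]
force: [0.1, 0.4, -0.3]
opening: 0.155
grasp_force: 30.0
```

Call:
{"name": "send_rows", "arguments": {
  "moves": [
    [0,0,0,0,0,0],
    [0,0,0,0,0,0],
    [0,0,0,0,0,0],
    [0,0,-0.06,0,0,0],
    [0,0,-0.2,0,0,0],
    [0,0,-0.4,0,0,0],
    [0,0,-0.5,0,0,-0.09],
    [0,0,-0.5,0,0,-0.18],
    [0,0,-0.5,0,0,-0.27],
    [0,0,-0.5,0,0,-0.36],
    [0,0,-0.5,0,0,-0.45],
    [0,0,-0.5,0,0,-0.54]
  ],
  "grip": 0.62
}}

```text
time_s: 43.85
position: [0.5601, 0.1065, 0.103]
tcp_rot: [[-0.898, 0.44, 0.001], [0.44, 0.898, -0.0], [-0.001, 0.0, -1.0]]
force: [-0.0, -0.1, -0.7]
opening: 0.622
grasp_force: 0.0
```

Run:
```python
from h import *
np.set_printoptions(precision=4,suppress=True)
p,d,C=snap();s=readout.read_state();print(s['position'])
print(stylus(p,C))
for g in glass(p,C,.02):print(g)
print(move((*PADS[3],.11),95.97))
```

```text
[0.5601 0.1065 0.103 ]
([(array([ 2.4368, 83.8736]), (array([ 0.3733, -0.0544]), (12.988351821899414, 5.674219608306885), -39.10725784301758), array([ 0, 75,  8, 17, 87], dtype=int32)), (array([237.2132, 138.4944]), (array([0.5067, 0.0988]), (83.43571472167969, 40.85151290893555), 47.473716735839844), array([ 198,  112,   97,   54, 2599], dtype=int32)), (array([287.7663, 192.0854]), (array([0.5603, 0.1141]), (65.19821166992188, 14.679572105407715), -75.14525032043457), array([259, 166,  58,  56, 937], dtype=int32)), (array([236.   , 234.486]), (array([0.576 , 0.0554]), (21.71396255493164, 4.816434383392334), -75.16851425170898), array([228, 227,  18,  17, 107], dtype=int32)), (array([152.962 , 247.5063]), (array([ 0.5529, -0.0208]), (17.947595596313477, 4.998321533203125), 15.831401824951172), array([145, 242,  15,  14,  79], dtype=int32)), (array([206.3548, 269.4516]), (array([0.5951, 0.014 ]), (42.82373809814453, 2.1398448944091797), 63.95427322387695), array([185, 268,  45,   3,  93], dtype=int32))], (array([0.5106, 0.0187]), (313.3485107421875, 155.22625732421875), 47.460575103759766))
(array([483.9419, 107.9732]), array([0.5646, 0.2922]), (37.40757751464844, 32.34639358520508), 6.051251411437988)
(array([512.9039, 176.4295]), array([0.631 , 0.2989]), (37.66423034667969, 32.36399841308594), 6.334262371063232)
(array([445.744 ,  25.9251]), array([0.4924, 0.2838]), (37.49602508544922, 32.99360656738281), 6.171060562133789)
(array([ 0.0761,  0.813 , -0.028 ]), array([ 0.    ,  0.0007, -0.354 ]))
```

The stylus is back flat on the mat (yaw −75°), and the watches are still on their pads. I'll go for the far watch and measure the tray from the stored views meanwhile.

Call:
{"name": "send_rows", "arguments": {
  "moves": [
    [0.015,0.17,0,0,0,-0.09],
    [0.03,0.34,0,0,0,-0.18],
    [0.045,0.51,0,0,0,-0.27],
    [0.06,0.68,0,0,0,-0.354],
    [0.076,0.8,0,0,0,-0.354],
    [0.078,0.815,0.05,0,0,-0.354],
    [0.078,0.815,0.07,0,0,-0.354],
    [0.078,0.815,0.07,0,0,-0.354]
  ]
}}

```text
time_s: 44.7
position: [0.6313, 0.296, 0.0827]
tcp_rot: [[-0.996, -0.093, -0.004], [-0.093, 0.996, -0.002], [0.005, -0.001, -1.0]]
force: [0.8, 0.3, 0.2]
opening: 0.62
grasp_force: 0.0
```

Run:
```python
from h import *
chk(.02,1)
for f in ("top0",):
    p=cv2.imread(f"pics/{f}.png")[:,:,::-1].astype(int);C=cam("top")
    for th in (110,150,190):
      for ce,mk,st in comps((p.min(2)>th),2500,9000):
        if ce[0]>330: print(th,ce,rect(C,mk,.018),st)
    d=np.load("pics/top0.npy");print("floor z",depthpt(C,[378,257],d)[0],depthpt(C,[365,230],d)[0],depthpt(C,[390,285],d)[0])
B=load("pics/wB.npz");q=B[0].astype(int);D=load("pics/wD.npz")
for n,(p,d,C) in (("B",B),("D",D)):
    q=p.astype(int)
    for ce,mk,st in comps(q.min(2)>120,3000,30000):
        if ce[0]<100: print(n,ce,st,rect(C,mk,.018)); c=cv2.approxPolyDP(max(cv2.findContours(mk,0,2)[0],key=len),5,True)[:,0];print(c.tolist(),plane(C,c,.018).round(4).tolist(),"floor",depthpt(C,ce,d)[0])
```

```text
tcp [0.632  0.2959 0.0834]
[280.7396 206.2319] [0.6311 0.2988] [37.7 32.2] 6.5 (array([0.001 , 0.0127, 0.3996]), array([-0.0007, -0.0021, -0.013 ]))
110 [378.5636 257.956 ] (array([ 0.4424, -0.2898]), (243.44290161132812, 154.5325927734375), -3.7096939086914062) [ 347  210   63   97 5637]
150 [378.7396 257.7742] (array([ 0.4429, -0.2902]), (240.6433868408203, 151.32363891601562), -3.7368621826171875) [ 348  210   62   96 5465]
190 [377.5257 257.5507] (array([ 0.4431, -0.2894]), (236.13412475585938, 146.91392517089844), -3.723175048828125) [ 349  211   60   94 5028]
floor z [ 0.4436 -0.2913  0.0035] [ 0.5147 -0.2592  0.0045] [ 0.3707 -0.3198  0.0056]
B [ 30.0916 150.8612] [   0   63   70  169 9858] (array([ 0.4499, -0.2652]), (240.40298461914062, 106.6027603149414), -3.7129364013671875)
[[0, 63], [0, 222], [66, 227], [0, 227], [69, 231], [51, 68]] [[0.3293, -0.2727, 0.018], [0.5569, -0.3242, 0.018], [0.5649, -0.2237, 0.018], [0.5651, -0.3261, 0.018], [0.5715, -0.2202, 0.018], [0.3354, -0.2047, 0.018]] floor [ 0.4489 -0.2642  0.007 ]
D [40.8689 73.8483] [    0     0    88   148 11869] (array([ 0.4744, -0.2767]), (189.62799072265625, 125.953369140625), -3.6558074951171875)
[[0, 0], [0, 141], [87, 147], [75, 0]] [[0.3842, -0.3051, 0.018], [0.5642, -0.3456, 0.018], [0.5723, -0.2214, 0.018], [0.3838, -0.208, 0.018]] floor [ 0.4719 -0.2782  0.005 ]
```

Tray centre about (0.446,−0.2875), yaw −3.7°, floor about 5 mm. Slots at ±28 and ±84 mm along its x. Pick up the far watch.

Call:
{"name": "send_rows", "arguments": {
  "moves": [
    [0.001,0.008,0.15,0,0,-0.013],
    [0.001,0.008,0.29,0,0,-0.013],
    [0.001,0.008,0.37,0,0,-0.013],
    [0.001,0.008,0.397,0,0,-0.013],
    [0.001,0.008,0.397,0,0,-0.013],
    [0.001,0.008,0.397,0,0,-0.013]
  ]
}}

```text
time_s: 45.35
position: [0.6341, 0.2992, -0.0135]
tcp_rot: [[-0.994, -0.114, 0.002], [-0.114, 0.994, 0.001], [-0.002, 0.0, -1.0]]
force: [0.9, -0.5, 0.4]
opening: 0.622
grasp_force: 0.0
```

Call:
{"name": "send_rows", "arguments": {
  "moves": [
    [0,0,0,0,0,0],
    [0,0,0,0,0,0],
    [0,0,0,0,0,0],
    [0,0,0,0,0,0],
    [0,0,-0.03,0,0,0],
    [0,0,-0.1,0,0,0],
    [0,0,-0.22,0,0,0],
    [0,0,-0.32,0,0,0],
    [0.06,-0.15,-0.33,0,0,0.03],
    [0.13,-0.3,-0.33,0,0,0.06],
    [0.2,-0.48,-0.33,0,0,0.1],
    [0.26,-0.66,-0.33,0,0,0.107]
  ],
  "grip": 0.3
}}

```text
time_s: 46.55
position: [0.5867, 0.1272, 0.069]
tcp_rot: [[-0.999, 0.053, 0.002], [0.053, 0.999, -0.0], [-0.002, 0.0, -1.0]]
force: [0.7, -0.6, -0.6]
opening: 0.429
grasp_force: 30.0
```

```bash
cat >> h.py <<'E'
def slot(k):return np.array([.446,-.2875])+[.084,.028,-.028,-.084][k]*np.array([.998,-.0645])
def go(xy,z,yaw):
    s=readout.read_state();print(s['position'],s['opening']*87,s['grasp_force'],*move((*xy,z),yaw))
E
python3 -c "
from h import *
go(slot(0),.06,86.3)"
```

```text
[0.58673665 0.12721944 0.06900807] 37.310038690155906 30.002062618732452 [ 0.1383 -1.6902  0.0357] [0.     0.001  0.0074]
```

Call:
{"name": "send_rows", "arguments": {
  "moves": [
    [0.015,-0.18,0,0,0,0],
    [0.03,-0.36,0,0,0,0],
    [0.045,-0.54,0,0,0,0],
    [0.06,-0.72,0,0,0,0],
    [0.075,-0.9,0,0,0,0],
    [0.08,-1.0,0,0,0,0.008],
    [0.08,-1.0,0,0,0,0.008]
  ]
}}

```text
time_s: 47.25
position: [0.5549, -0.1246, 0.0689]
tcp_rot: [[-0.997, 0.071, 0.003], [0.071, 0.997, -0.002], [-0.003, -0.002, -1.0]]
force: [-0.5, 0.7, -0.6]
opening: 0.43
grasp_force: 30.0
```

Call:
{"name": "send_rows", "arguments": {
  "moves": [
    [0.02,-0.17,0,0,0,0],
    [0.035,-0.34,0,0,0,0],
    [0.05,-0.52,0,0,0,0],
    [0.058,-0.66,0,0,0,0],
    [0.058,-0.69,0.05,0,0,0],
    [0.058,-0.69,0.12,0,0,0],
    [0.058,-0.69,0.17,0,0,0],
    [0.058,-0.69,0.17,0,0,0],
    [0.058,-0.69,0.17,0,0,0]
  ]
}}

```text
time_s: 48.15
position: [0.5283, -0.2901, 0.0248]
tcp_rot: [[-0.998, 0.064, -0.001], [0.064, 0.998, 0.001], [0.001, 0.001, -1.0]]
force: [-0.1, -0.1, -0.8]
opening: 0.429
grasp_force: 30.0
```

```bash
python3 -c "
from h import *
go(slot(0),-.0162,86.3)"
```

```text
[ 0.52829021 -0.29014646  0.02484666] 37.30980736943825 29.999932050704956 [-0.007  -0.0108  0.1642] [ 0.0005 -0.0005  0.0003]
```

Call:
{"name": "send_rows", "arguments": {
  "moves": [
    [-0.006,-0.01,0.05,0,0,0],
    [-0.006,-0.01,0.1,0,0,0],
    [-0.006,-0.01,0.14,0,0,0],
    [-0.006,-0.01,0.158,0,0,0],
    [-0.006,-0.01,0.162,0,0,0],
    [-0.006,-0.01,0.162,0,0,0]
  ]
}}

```text
time_s: 48.75
position: [0.5294, -0.2941, -0.0158]
tcp_rot: [[-0.998, 0.066, -0.0], [0.066, 0.998, 0.0], [0.0, 0.0, -1.0]]
force: [0.1, -0.2, 0.1]
opening: 0.429
grasp_force: 30.0
```

Call:
{"name": "send_rows", "arguments": {
  "moves": [
    [0,0,0,0,0,0],
    [0,0,0,0,0,0],
    [0,0,0,0,0,0],
    [0,0,-0.05,0,0,0],
    [0,0,-0.15,0,0,0],
    [0,0,-0.3,0,0,0],
    [-0.02,0.1,-0.4,0,0,0],
    [-0.02,0.25,-0.4,0,0,0],
    [-0.02,0.25,-0.4,0,0,0]
  ],
  "grip": 0.62
}}

```text
time_s: 49.65
position: [0.5382, -0.228, 0.0866]
tcp_rot: [[-0.998, 0.063, 0.0], [0.063, 0.998, 0.002], [0.0, 0.002, -1.0]]
force: [-1.2, 0.1, -0.8]
opening: 0.622
grasp_force: 0.0
```

```bash
python3 -c "
from h import *
chk(.017,2)
go((.5646,.2925),.08,95.97)"
```

```text
tcp [ 0.5385 -0.23    0.086 ]
[197.9013 195.2821] [ 0.5267 -0.293 ] [37.8 33.7] -3.5 (array([ 0.0314, -0.2543,  0.4221]), array([-0.0001,  0.0002, -0.0006]))
[ 0.5385 -0.23    0.086 ] 53.68369788468103 0.0 [0.0268 2.0925 0.0238] [-0.0001  0.0002 -0.1063]
```

The first watch is flat in the tray at (0.527,−0.293). Back for the next one.

Call:
{"name": "send_rows", "arguments": {
  "moves": [
    [0,0.18,0,0,0,-0.03],
    [0,0.36,0,0,0,-0.06],
    [0,0.54,0,0,0,-0.106],
    [0.01,0.72,0,0,0,-0.106],
    [0.01,0.9,0,0,0,-0.106],
    [0.012,1.0,0,0,0,-0.106]
  ]
}}

```text
time_s: 50.3
position: [0.552, 0.0199, 0.0848]
tcp_rot: [[-0.995, -0.102, 0.0], [-0.102, 0.995, 0.0], [-0.0, 0.0, -1.0]]
force: [0.9, -0.5, -1.5]
opening: 0.619
grasp_force: 0.0
```

Call:
{"name": "send_rows", "arguments": {
  "moves": [
    [0.03,0.18,0,0,0,0],
    [0.06,0.36,0,0,0,0],
    [0.09,0.54,0,0,0,0],
    [0.12,0.72,0,0,0,0],
    [0.15,0.9,0,0,0,0],
    [0.16,1.0,0,0,0,0],
    [0.16,1.0,0,0,0,0],
    [0.16,1.0,0,0,0,0]
  ]
}}

```text
time_s: 51.1
position: [0.4876, 0.262, 0.0846]
tcp_rot: [[-0.995, -0.102, 0.001], [-0.102, 0.995, -0.001], [-0.001, -0.001, -1.0]]
force: [-1.2, -0.2, 1.1]
opening: 0.619
grasp_force: 0.0
```

```bash
python3 -c "
from h import *
chk(.02,3)
go((.5646,.2925),.08,95.97)"
```

```text
tcp [0.4877 0.2613 0.0846]
[302.6369 213.9626] [0.4929 0.2845] [36.6 31.9] 5.9 (array([-0.0298,  0.0903,  0.4043]), array([-0.0004,  0.0002, -0.0019]))
[305.5951 123.2997] [0.4202 0.2774] [36.8 32.2] 6.1 (array([0.2625, 0.0915, 0.4042]), array([-0.0004,  0.0002, -0.0038]))
[0.4877 0.2613 0.0846] 53.8204226805223 0.0 [-0.3184  0.0933  0.0184] [-0.0004  0.0002 -0.0024]
```

Call:
{"name": "send_rows", "arguments": {
  "moves": [
    [-0.029,0.088,0,0,0,0],
    [-0.029,0.088,0,0,0,0],
    [-0.029,0.088,0.1,0,0,0],
    [-0.029,0.088,0.25,0,0,0],
    [-0.029,0.088,0.36,0,0,0],
    [-0.029,0.088,0.398,0,0,0],
    [-0.029,0.088,0.403,0,0,0],
    [-0.029,0.088,0.403,0,0,0]
  ]
}}

```text
time_s: 51.95
position: [0.493, 0.2843, -0.0156]
tcp_rot: [[-0.995, -0.1, 0.001], [-0.1, 0.995, 0.0], [-0.001, 0.0, -1.0]]
force: [-0.5, 0.6, 0.4]
opening: 0.621
grasp_force: 0.0
```

Call:
{"name": "send_rows", "arguments": {
  "moves": [
    [0,0,0,0,0,0],
    [0,0,0,0,0,0],
    [0,0,0,0,0,0],
    [0,0,0,0,0,0],
    [0,0,-0.03,0,0,0],
    [0,0,-0.1,0,0,0],
    [0,0,-0.22,0,0,0],
    [0,0,-0.32,0,0,0],
    [0,-0.15,-0.33,0,0,0.03],
    [0,-0.3,-0.33,0,0,0.06],
    [0,-0.48,-0.33,0,0,0.1],
    [0,-0.66,-0.33,0,0,0.107]
  ],
  "grip": 0.3
}}

```text
time_s: 53.15
position: [0.5086, 0.1196, 0.0668]
tcp_rot: [[-0.998, 0.067, 0.001], [0.067, 0.998, 0.0], [-0.001, 0.0, -1.0]]
force: [-0.7, 0.0, 0.0]
opening: 0.43
grasp_force: 30.0
```

```bash
python3 -c "
from h import *
go(slot(1),.06,86.3)"
```

```text
[0.50857311 0.11964369 0.066758  ] 37.39030891806598 30.002245903015137 [ 0.0284 -1.6414  0.0269] [ 0.0001  0.0004 -0.0017]
```

Call:
{"name": "send_rows", "arguments": {
  "moves": [
    [0.005,-0.18,0,0,0,0],
    [0.01,-0.36,0,0,0,0],
    [0.014,-0.54,0,0,0,0],
    [0.018,-0.72,0,0,0,0],
    [0.02,-0.9,0,0,0,0],
    [0.02,-1.0,0,0,0,0],
    [0.02,-1.0,0,0,0,0]
  ]
}}

```text
time_s: 53.85
position: [0.4877, -0.1322, 0.0667]
tcp_rot: [[-0.997, 0.072, 0.002], [0.072, 0.997, -0.002], [-0.002, -0.002, -1.0]]
force: [0.4, 0.5, -0.1]
opening: 0.431
grasp_force: 30.0
```

Call:
{"name": "send_rows", "arguments": {
  "moves": [
    [0.003,-0.17,0,0,0,0],
    [0.006,-0.34,0,0,0,0],
    [0.008,-0.52,0,0,0,0],
    [0.008,-0.62,0,0,0,0],
    [0.008,-0.635,0.05,0,0,0],
    [0.008,-0.635,0.12,0,0,0],
    [0.008,-0.635,0.16,0,0,0],
    [0.008,-0.635,0.16,0,0,0],
    [0.008,-0.635,0.16,0,0,0]
  ]
}}

```text
time_s: 54.75
position: [0.4741, -0.2852, 0.026]
tcp_rot: [[-0.998, 0.066, -0.001], [0.066, 0.998, 0.001], [0.001, 0.001, -1.0]]
force: [0.3, -0.7, 0.2]
opening: 0.43
grasp_force: 30.0
```

```bash
python3 -c "
from h import *
go(slot(1),-.0183,86.3)"
```

```text
[ 0.47414145 -0.28517887  0.02598955] 37.451537610785756 29.999924898147583 [-0.0005 -0.0167  0.1771] [ 0.0007 -0.0007 -0.0009]
```

Call:
{"name": "send_rows", "arguments": {
  "moves": [
    [0,-0.015,0.06,0,0,0],
    [0,-0.015,0.11,0,0,0],
    [0,-0.015,0.155,0,0,0],
    [0,-0.015,0.17,0,0,0],
    [0,-0.015,0.174,0,0,0],
    [0,-0.015,0.174,0,0,0]
  ]
}}

```text
time_s: 55.35
position: [0.4739, -0.2904, -0.0175]
tcp_rot: [[-0.998, 0.067, -0.0], [0.067, 0.998, 0.0], [0.0, 0.0, -1.0]]
force: [-1.2, 1.4, -0.9]
opening: 0.435
grasp_force: 30.0
```

Call:
{"name": "send_rows", "arguments": {
  "moves": [
    [0,0,0,0,0,0],
    [0,0,0,0,0,0],
    [0,0,0,0,0,0],
    [0,0,-0.05,0,0,0],
    [0,0,-0.15,0,0,0],
    [0,0,-0.3,0,0,0],
    [-0.03,0.13,-0.41,0,0,0],
    [-0.03,0.3,-0.41,0,0,0],
    [-0.03,0.3,-0.41,0,0,0]
  ],
  "grip": 0.62
}}

```text
time_s: 56.25
position: [0.4855, -0.2112, 0.0871]
tcp_rot: [[-0.998, 0.064, -0.001], [0.064, 0.998, 0.002], [0.001, 0.002, -1.0]]
force: [-0.5, 0.1, -0.0]
opening: 0.619
grasp_force: 0.0
```

```bash
python3 -c "
from h import *
chk(.017,3)
go((.5646,.2925),.08,95.97)"
```

```text
tcp [ 0.4862 -0.2136  0.0867]
[182.6442 195.9806] [ 0.474  -0.2892] [38.  33.3] -3.6 (array([ 0.0293, -0.3048,  0.4247]), array([ 0.    ,  0.0001, -0.0007]))
[ 0.4862 -0.2136  0.0867] 53.70294808476438 0.0 [-0.184   2.0403  0.0268] [ 0.      0.0001 -0.1069]
```

Call:
{"name": "send_rows", "arguments": {
  "moves": [
    [-0.01,0.18,0,0,0,-0.03],
    [-0.03,0.36,0,0,0,-0.06],
    [-0.05,0.54,0,0,0,-0.107],
    [-0.07,0.72,0,0,0,-0.107],
    [-0.09,0.9,0,0,0,-0.107],
    [-0.09,1.0,0,0,0,-0.107]
  ]
}}

```text
time_s: 56.9
position: [0.5268, 0.0339, 0.0856]
tcp_rot: [[-0.995, -0.102, 0.001], [-0.102, 0.995, 0.0], [-0.001, -0.0, -1.0]]
force: [-0.1, -0.1, -0.7]
opening: 0.619
grasp_force: 0.0
```

Call:
{"name": "send_rows", "arguments": {
  "moves": [
    [-0.05,0.18,0,0,0,0],
    [-0.1,0.36,0,0,0,0],
    [-0.15,0.54,0,0,0,0],
    [-0.2,0.72,0,0,0,0],
    [-0.25,0.9,0,0,0,0],
    [-0.266,1.0,0,0,0,0],
    [-0.266,1.0,0,0,0,0],
    [-0.266,1.0,0,0,0,0]
  ]
}}

```text
time_s: 57.7
position: [0.5669, 0.2868, 0.0851]
tcp_rot: [[-0.995, -0.101, -0.0], [-0.101, 0.995, -0.001], [0.0, -0.001, -1.0]]
force: [0.3, 1.2, 1.4]
opening: 0.622
grasp_force: 0.0
```

```bash
python3 -c "
from h import *
chk(.02,3)
go((.5646,.2925),.08,95.97)"
```

```text
tcp [0.5668 0.286  0.0851]
[284.3333 203.2376] [0.5645 0.2929] [37.7 32.5] 5.9 (array([0.0059, 0.0285, 0.4062]), array([-0.0005, -0.0005, -0.0017]))
[280.4116 109.3327] [0.4917 0.2817] [44.1 38.5] 5.9 (array([0.3001, 0.0134, 0.4065]), array([-0.0005, -0.0005, -0.0016]))
[272.3608  34.9304] [0.4324 0.2761] [39.  29.6] -85.2 (array([0.5385, 0.0149, 0.4067]), array([-0.    , -0.0008, -0.9893]))
[0.5668 0.286  0.0851] 53.69439892404537 0.0 [0.006  0.0267 0.0202] [-0.0005 -0.0005 -0.0025]
```

Two are in the tray. Third watch.

Call:
{"name": "send_rows", "arguments": {
  "moves": [
    [0.006,0.027,0,0,0,0],
    [0.006,0.027,0.1,0,0,0],
    [0.006,0.027,0.25,0,0,0],
    [0.006,0.027,0.36,0,0,0],
    [0.006,0.027,0.4,0,0,0],
    [0.006,0.027,0.405,0,0,0],
    [0.006,0.027,0.405,0,0,0]
  ]
}}

```text
time_s: 58.45
position: [0.5655, 0.2936, -0.0152]
tcp_rot: [[-0.995, -0.1, 0.001], [-0.1, 0.995, 0.0], [-0.001, 0.0, -1.0]]
force: [0.5, -0.0, 0.6]
opening: 0.62
grasp_force: 0.0
```

Call:
{"name": "send_rows", "arguments": {
  "moves": [
    [0,0,0,0,0,0],
    [0,0,0,0,0,0],
    [0,0,0,0,0,0],
    [0,0,0,0,0,0],
    [0,0,-0.03,0,0,0],
    [0,0,-0.1,0,0,0],
    [0,0,-0.22,0,0,0],
    [0,0,-0.32,0,0,0],
    [0.06,-0.15,-0.33,0,0,0.03],
    [0.12,-0.3,-0.33,0,0,0.06],
    [0.18,-0.48,-0.33,0,0,0.1],
    [0.25,-0.66,-0.33,0,0,0.107]
  ],
  "grip": 0.3
}}

```text
time_s: 59.65
position: [0.5188, 0.1223, 0.0671]
tcp_rot: [[-0.998, 0.067, 0.001], [0.067, 0.998, -0.0], [-0.001, 0.0, -1.0]]
force: [1.4, -1.1, -0.0]
opening: 0.433
grasp_force: 30.0
```

```bash
python3 -c "
from h import *
go(slot(2),.06,86.3)"
```

```text
[0.51883716 0.1223331  0.06707454] 37.62957484438915 30.00223070383072 [ 0.2927 -1.6555  0.0277] [ 0.0001  0.0009 -0.0017]
```

Call:
{"name": "send_rows", "arguments": {
  "moves": [
    [0.03,-0.18,0,0,0,0],
    [0.06,-0.36,0,0,0,0],
    [0.09,-0.54,0,0,0,0],
    [0.12,-0.72,0,0,0,0],
    [0.15,-0.9,0,0,0,0],
    [0.18,-1.0,0,0,0,0],
    [0.18,-1.0,0,0,0,0]
  ]
}}

```text
time_s: 60.35
position: [0.457, -0.1262, 0.0669]
tcp_rot: [[-0.997, 0.072, 0.001], [0.072, 0.997, -0.001], [-0.001, -0.001, -1.0]]
force: [-0.1, 0.5, -1.0]
opening: 0.43
grasp_force: 30.0
```

Call:
{"name": "send_rows", "arguments": {
  "moves": [
    [0.03,-0.17,0,0,0,0],
    [0.06,-0.34,0,0,0,0],
    [0.09,-0.52,0,0,0,0],
    [0.112,-0.63,0,0,0,0],
    [0.112,-0.65,0.05,0,0,0],
    [0.112,-0.65,0.12,0,0,0],
    [0.112,-0.65,0.16,0,0,0],
    [0.112,-0.65,0.16,0,0,0],
    [0.112,-0.65,0.16,0,0,0]
  ]
}}

```text
time_s: 61.25
position: [0.4185, -0.2819, 0.0263]
tcp_rot: [[-0.998, 0.066, -0.001], [0.066, 0.998, 0.001], [0.001, 0.001, -1.0]]
force: [0.6, -0.2, -0.3]
opening: 0.435
grasp_force: 30.0
```

```bash
python3 -c "
from h import *
go(slot(2),-.0178,86.3)"
```

```text
[ 0.41854131 -0.28185201  0.02626282] 37.84046983535958 29.999897181987762 [ 0.0008 -0.0156  0.1762] [ 0.0007 -0.0006 -0.0008]
```

Call:
{"name": "send_rows", "arguments": {
  "moves": [
    [0,-0.014,0.06,0,0,0],
    [0,-0.014,0.11,0,0,0],
    [0,-0.014,0.155,0,0,0],
    [0,-0.014,0.17,0,0,0],
    [0,-0.014,0.174,0,0,0],
    [0,-0.014,0.174,0,0,0]
  ]
}}

```text
time_s: 61.85
position: [0.4182, -0.2867, -0.017]
tcp_rot: [[-0.998, 0.067, -0.0], [0.067, 0.998, 0.0], [0.0, 0.0, -1.0]]
force: [-0.9, -0.3, -0.0]
opening: 0.428
grasp_force: 30.0
```

Call:
{"name": "send_rows", "arguments": {
  "moves": [
    [0,0,0,0,0,0],
    [0,0,0,0,0,0],
    [0,0,0,0,0,0],
    [0,0,-0.05,0,0,0],
    [0,0,-0.15,0,0,0],
    [0,0,-0.3,0,0,0],
    [0.02,0.13,-0.41,0,0,0],
    [0.02,0.3,-0.41,0,0,0],
    [0.02,0.3,-0.41,0,0,0]
  ],
  "grip": 0.62
}}

```text
time_s: 62.75
position: [0.4163, -0.2065, 0.0871]
tcp_rot: [[-0.998, 0.064, -0.002], [0.064, 0.998, 0.003], [0.002, 0.003, -1.0]]
force: [-1.6, 1.1, 0.2]
opening: 0.62
grasp_force: 0.0
```

```bash
python3 -c "
from h import *
chk(.017,3)
go((.4203,.2772),.08,95.97)"
```

```text
tcp [ 0.4176 -0.2092  0.0868]
[183.8082 210.9284] [ 0.4187 -0.2855] [40.8 33.3] -3.6 (array([-0.0242, -0.3045,  0.4251]), array([ 0.0002, -0.0001, -0.0002]))
[ 0.4176 -0.2092  0.0868] 54.068832008578504 0.0 [0.1136 1.9421 0.0277] [ 0.0002 -0.0001 -0.1071]
```

Call:
{"name": "send_rows", "arguments": {
  "moves": [
    [0.01,0.18,0,0,0,-0.03],
    [0.02,0.36,0,0,0,-0.06],
    [0.03,0.54,0,0,0,-0.107],
    [0.04,0.72,0,0,0,-0.107],
    [0.06,0.9,0,0,0,-0.107],
    [0.06,1.0,0,0,0,-0.107]
  ]
}}

```text
time_s: 63.4
position: [0.4194, 0.0408, 0.0857]
tcp_rot: [[-0.995, -0.102, -0.001], [-0.102, 0.995, 0.0], [0.001, 0.0, -1.0]]
force: [-0.6, -0.5, 0.6]
opening: 0.625
grasp_force: 0.0
```

Call:
{"name": "send_rows", "arguments": {
  "moves": [
    [-0.02,0.18,0,0,0,0],
    [-0.04,0.36,0,0,0,0],
    [-0.06,0.54,0,0,0,0],
    [-0.08,0.72,0,0,0,0],
    [-0.1,0.9,0,0,0,0],
    [-0.1,0.95,0,0,0,0],
    [-0.1,0.95,0,0,0,0],
    [-0.1,0.95,0,0,0,0]
  ]
}}

```text
time_s: 64.2
position: [0.421, 0.2765, 0.0854]
tcp_rot: [[-0.995, -0.101, -0.001], [-0.101, 0.995, -0.001], [0.001, -0.001, -1.0]]
force: [-1.2, -0.2, 0.9]
opening: 0.615
grasp_force: 0.0
```

```bash
python3 -c "
from h import *
chk(.02,2)
go((.4203,.2772),-.0165,95.97)"
```

```text
tcp [0.421  0.276  0.0854]
[278.0667 204.445 ] [0.4205 0.2774] [37. 32.] 5.9 (array([0.001 , 0.0059, 0.4074]), array([-0.0005, -0.0007, -0.0018]))
[0.421  0.276  0.0854] 53.84126948830819 0.0 [0.0018 0.0053 0.4074] [-0.0005 -0.0007 -0.003 ]
```

Last watch.

Call:
{"name": "send_rows", "arguments": {
  "moves": [
    [0.001,0.005,0.1,0,0,0],
    [0.001,0.005,0.25,0,0,0],
    [0.001,0.005,0.36,0,0,0],
    [0.001,0.005,0.4,0,0,0],
    [0.001,0.005,0.406,0,0,0],
    [0.001,0.005,0.406,0,0,0]
  ]
}}

```text
time_s: 64.85
position: [0.4213, 0.2782, -0.0155]
tcp_rot: [[-0.995, -0.099, 0.001], [-0.099, 0.995, 0.0], [-0.001, 0.0, -1.0]]
force: [0.0, 0.1, 0.3]
opening: 0.619
grasp_force: 0.0
```

Call:
{"name": "send_rows", "arguments": {
  "moves": [
    [0,0,0,0,0,0],
    [0,0,0,0,0,0],
    [0,0,0,0,0,0],
    [0,0,0,0,0,0],
    [0,0,-0.03,0,0,0],
    [0,0,-0.1,0,0,0],
    [0,0,-0.22,0,0,0],
    [0,0,-0.32,0,0,0],
    [-0.02,-0.15,-0.33,0,0,0.03],
    [-0.03,-0.3,-0.33,0,0,0.06],
    [-0.03,-0.48,-0.33,0,0,0.1],
    [-0.03,-0.66,-0.33,0,0,0.107]
  ],
  "grip": 0.3
}}

```text
time_s: 66.05
position: [0.4448, 0.1144, 0.067]
tcp_rot: [[-0.998, 0.067, 0.001], [0.067, 0.998, 0.0], [-0.001, 0.0, -1.0]]
force: [0.4, 0.4, -0.0]
opening: 0.429
grasp_force: 30.0
```

```bash
python3 -c "
from h import *
go(slot(3),.06,86.3)"
```

```text
[0.44481416 0.11437216 0.06702729] 37.31608208012858 30.002451539039612 [ 0.2235 -1.6044  0.0277] [ 0.0001  0.0005 -0.0016]
```

Call:
{"name": "send_rows", "arguments": {
  "moves": [
    [0.02,-0.18,0,0,0,0],
    [0.04,-0.36,0,0,0,0],
    [0.06,-0.54,0,0,0,0],
    [0.08,-0.72,0,0,0,0],
    [0.11,-0.9,0,0,0,0],
    [0.13,-1.0,0,0,0,0],
    [0.13,-1.0,0,0,0,0]
  ]
}}

```text
time_s: 66.75
position: [0.3959, -0.135, 0.0668]
tcp_rot: [[-0.997, 0.073, 0.002], [0.073, 0.997, -0.001], [-0.002, -0.001, -1.0]]
force: [0.4, 1.4, -0.1]
opening: 0.431
grasp_force: 30.0
```

Call:
{"name": "send_rows", "arguments": {
  "moves": [
    [0.03,-0.17,0,0,0,0],
    [0.06,-0.34,0,0,0,0],
    [0.09,-0.52,0,0,0,0],
    [0.093,-0.6,0,0,0,0],
    [0.093,-0.605,0.05,0,0,0],
    [0.093,-0.605,0.12,0,0,0],
    [0.093,-0.605,0.16,0,0,0],
    [0.093,-0.605,0.16,0,0,0],
    [0.093,-0.605,0.16,0,0,0]
  ]
}}

```text
time_s: 67.65
position: [0.3624, -0.2803, 0.0266]
tcp_rot: [[-0.998, 0.066, -0.0], [0.066, 0.998, 0.001], [0.0, 0.001, -1.0]]
force: [-0.1, 0.6, -0.3]
opening: 0.43
grasp_force: 30.0
```

```bash
python3 -c "
from h import *
go(slot(3),-.018,86.3)"
```

```text
[ 0.36235917 -0.28025597  0.0265772 ] 37.40700726955074 29.999991953372955 [ 0.0002 -0.0074  0.1783] [ 0.0004 -0.0003 -0.001 ]
```

Lower, release, then rise for a last check.

Call:
{"name": "send_rows", "arguments": {
  "moves": [
    [0,-0.006,0.06,0,0,0],
    [0,-0.006,0.11,0,0,0],
    [0,-0.006,0.155,0,0,0],
    [0,-0.006,0.172,0,0,0],
    [0,-0.006,0.176,0,0,0],
    [0,-0.006,0.176,0,0,0]
  ]
}}

```text
time_s: 68.25
position: [0.3622, -0.2826, -0.0173]
tcp_rot: [[-0.998, 0.067, 0.0], [0.067, 0.998, -0.0], [-0.0, -0.0, -1.0]]
force: [0.0, -0.3, -0.1]
opening: 0.428
grasp_force: 30.0
```

Call:
{"name": "send_rows", "arguments": {
  "moves": [
    [0,0,0,0,0,0],
    [0,0,0,0,0,0],
    [0,0,0,0,0,0],
    [0,0,-0.05,0,0,0],
    [0,0,-0.15,0,0,0],
    [0,0,-0.3,0,0,0],
    [-0.1,0.13,-0.45,0,0,0],
    [-0.25,0.3,-0.6,0,0,0],
    [-0.4,0.45,-0.75,0,0,0],
    [-0.5,0.6,-0.85,0,0,0],
    [-0.5,0.6,-0.85,0,0,0],
    [-0.5,0.6,-0.85,0,0,0]
  ],
  "grip": 0.62
}}

```text
time_s: 69.45
position: [0.5011, -0.1395, 0.1984]
tcp_rot: [[-0.998, 0.062, 0.008], [0.062, 0.998, -0.003], [-0.008, -0.002, -1.0]]
force: [-0.0, -0.1, 0.4]
opening: 0.622
grasp_force: 0.0
```

Run:
```python
from h import *
np.set_printoptions(precision=4,suppress=True)
p,d,C=snap();s=readout.read_state();print(s['position'],s['time_s'])
for g in glass(p,C,.017):print(g,"z",depthpt(C,g[0],d)[0][2])
for r in stylus(p,C)[0]:print(r)
```

```text
[ 0.4985 -0.1404  0.1965] 69.5
(array([135.8582,  55.5747]), array([ 0.3617, -0.2814]), (37.170352935791016, 33.556270599365234), -3.5313568115234375) z 0.017527559207397847
(array([141.5   , 110.6766]), array([ 0.4172, -0.2853]), (37.39005661010742, 33.5517692565918), -3.5090255737304688) z 0.017709609349695232
(array([147.01  , 161.4405]), array([ 0.4739, -0.2892]), (36.09341049194336, 32.89170837402344), -3.485931396484375) z 0.017590014829756584
(array([151.7099, 205.4308]), array([ 0.5271, -0.2926]), (36.48070526123047, 33.048587799072266), -3.4646072387695312) z 0.01818274591185931
(array([317.5255,  46.009 ]), (array([ 0.3625, -0.0877]), (18.743995666503906, 18.704242706298828), -7.224647521972656), array([309,  36,  18,  21, 333], dtype=int32))
(array([343.4769,  47.8194]), (array([ 0.3657, -0.0602]), (21.047760009765625, 11.065011024475098), -6.2625732421875), array([338,  37,  12,  22, 216], dtype=int32))
(array([467.8786, 216.1042]), (array([0.5697, 0.0774]), (138.86257934570312, 18.772384643554688), -75.59194374084473), array([ 400,  197,  112,   42, 1104], dtype=int32))
(array([420.0729, 245.2691]), (array([0.6048, 0.0502]), (115.15814208984375, 13.794775009155273), 86.5671615600586), array([386, 242,  92,  11, 576], dtype=int32))
```

All four watches are flat in the tray (tops at 17.5–18 mm, yaw −3.5°), and the stylus is on the mat at (0.570,0.077). Handing in.

```bash
python3 -c "
from rig import ticket
print(ticket.hand_in())"
```

```text
the job is handed in; nothing more can be done
None
```

I've handed the job in: all four watches were set on their pads, the button was held fully in for about 2 s at roughly 6.5 N, then the watches went flat into the tray and the stylus back onto the blue mat; one watch had been knocked off its pad and I reset it before the push.

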